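Pack and lock the dressing-stone case at the sharpening stall

TASK

Pack up the grinder's dressing stones: put every loose stone into the bay of the blue case that has its own colour, then set the cover on, fully home with its notch over the yellow key. Only then put the T key into the brass lock, feeling for the slot until it drops fully in, turn it clockwise until the red tongue lies squarely across the cover's edge, draw the key out and stand it back in its grey stand; leave the other things on the bench alone.

Things in the scene. Friction and masses are not known exactly. Their poses are not given: they have to be found in the camera images.
- case: blue open kit case bolted to the bench, 180 x 151 mm (x, y), 62 mm tall, walls and floor 5 mm. Origin: centre of its underside. A wall along x at y = 0, 50 mm tall, parts it into two bays, each 170 x 68 mm inside. A yellow locating key (10 x 14 mm, 16 mm above the rim) stands outside the middle of its +x wall, a steel lock post with a brass lock beside its +y wall.
- case_key (a point): centre of the top of the yellow locating key: 95 mm along +x from the case's origin, 78 mm up
- bay_orange: orange liner plate 168 x 66 x 2 mm on the floor of one bay: the bay for orange stones. Its origin is the centre of the plate's underside, 5 mm above the bench; axes as the case's. Which bay is orange differs from start to start.
- bay_green: green liner plate, same size, in the other bay: the bay for green stones
- cover: aluminium cover 210 x 156 mm (x, y), 0.3 kg, right side up. Origin: centre of its underside. Black step 165 x 136 x 4 mm below (drops into the case's mouth, 170 x 141 mm), then a 6 mm panel. Bar handle in the middle: 70 mm along x, 16 mm wide, z 10 to 40 mm. Notch 18 x 18 mm in the middle of its +x edge takes the yellow key. Home: 58 mm above the case's origin, axes alike; it cannot sit reversed.
- cover_notch (a point): point in the middle of the cover's notch, on the level of the panel's top: 95 mm along +x from the cover's origin, 10 mm up; when home it lies straight above the outline of the yellow key
- lock (a joint): angle (rad) of the brass lock with its red tongue, growing clockwise from above. At 0 the tongue points along the case's +x; at its stop, 1.57, along the case's -y, across the cover's edge. Starts between -0.1 and 0.3; stiff (0.12 N m), stays where left. Upright axis 108 mm along +y from the case's origin. Tongue: 54 mm from the axis, 75 to 81 mm above the bench.
- lock_mouth (a point): centre of the top of the brass lock (34 mm square block), 84 mm above the bench; its x axis lies along the lock's slot and along the tongue, turning with the lock. The slot is 16 x 8 mm (x, y), 26 mm deep, edges chamfered 1.5 mm.
- key: T key upright in its stand, 0.12 kg. Origin: tip of its bit, z up. Flat steel bit 14 x 6 mm (x, y), 20 mm long, last 3 mm 12 x 4 mm; round collar 32 mm across, z 20 to 26 mm, rests on the lock when fully in (origin 20 mm below the lock's top); shaft 12 mm across; red bar handle 60 x 16 mm (x, y), z 60 to 84 mm, along the bit's wide side. Half a turn makes no difference.
- key_stand: grey block 50 x 50 x 35 mm, fixed, with an upright round hole of 23 mm diameter, 28 mm deep, in its top. Origin at the centre of its underside. In the stand the key hangs by its collar, its origin 15 mm above the bench.
- orange1: dressing stone, a bar 50 x 20 x 24 mm (x, y, z), 60 g: grey grit below and orange plastic as its upper half. Origin at the centre of its underside, x along its length. One or two of the six may be absent.
- orange2: dressing stone, a bar 50 x 20 x 24 mm (x, y, z), 60 g: grey grit below and orange plastic as its upper half. Origin at the centre of its underside, x along its length. One or two of the six may be absent.
- orange3: dressing stone, a bar 50 x 20 x 24 mm (x, y, z), 60 g: grey grit below and orange plastic as its upper half. Origin at the centre of its underside, x along its length. One or two of the six may be absent.
- green1: dressing stone, a bar 50 x 20 x 24 mm (x, y, z), 60 g: grey grit below and green plastic as its upper half. Origin at the centre of its underside, x along its length. One or two of the six may be absent.
- green2: dressing stone, a bar 50 x 20 x 24 mm (x, y, z), 60 g: grey grit below and green plastic as its upper half. Origin at the centre of its underside, x along its length. One or two of the six may be absent.
- green3: dressing stone, a bar 50 x 20 x 24 mm (x, y, z), 60 g: grey grit below and green plastic as its upper half. Origin at the centre of its underside, x along its length. One or two of the six may be absent.
- oil: bystander, to be left alone: small amber oil bottle with a red cap, 44 mm across, 120 mm tall
- whetstone: bystander, to be left alone: terracotta-coloured bench whetstone 150 x 50 x 22 mm
- driver: bystander, to be left alone: screwdriver lying on the bench
- polish: bystander, to be left alone: white polishing bar 70 x 35 x 30 mm
- tin: bystander, to be left alone: low round brass-coloured grease tin, 64 mm across, 28 mm tall
- gauge: bystander, to be left alone: small aluminium angle gauge 50 x 30 x 38 mm
- brush: bystander, to be left alone: hand brush lying on the bench
Things that resemble listed ones, but are neither listed nor needed, are in the scene too. What is shaped like the orange1 but pink or purple is not meant.

How it is judged:
By the outcome, as a careful person would: the job done as asked, in the order asked, and still so for the second after the job is handed in, with the robot touching nothing.
Of orange1, orange2, orange3, green1, green2, green3 only 4 to 6 are there at a start; the rules pass over those that are not, and their reading is None.
At some moment in a run one of orange1, orange2, orange3, green1, green2, green3 may be knocked a few centimetres aside while the robot is not near it.
It also fails if it takes over 210 s, if anything falls off the work surface, if the arm or the gripper's body presses on something with over 40 N, if the wrist force passes 120 N, or if a joint passes its speed limit or range.

ROBOT

A 6-joint arm with a two-finger parallel gripper is mounted at the origin on the work surface. World frame = base frame: x ahead of the robot, y to its left, z up, the work surface at z = 0. Lengths are in m, angles in degrees, forces in N, time in s.
With the tool pointing down it reaches from about 0.35 to 0.875 m from the base axis. Payload 4.2 kg.
Tool frame: the origin (TCP) lies at the very end of the fingers, on their centre line; the grasp point (between the pads) lies 19 mm behind it; z points along the fingers, y is the direction in which the jaws open and shut (so a half turn about z gives the same grasp; the last joint's range is limited). The gripper opens to 87 mm and grips with 3 to 60 N. Pads are 19 mm wide; open, the fingers measure 117 mm over their backs; the gripper's body (75 mm by 190 mm) begins 51 mm behind the grasp point.
Start: joints at [-58.751, 22.042, 0.453, 0, -68.411, -14.817], TCP at [0.177, -0.599, 0.223] pointing down, gripper open.
Joint ranges: [-179.83, 179.83], [-69.29, 118.12], [-61.27, 80.66], [-181.25, 117.63], [-171.15, -9.14], [-177.46, 177.46]. Speed limits (degrees/s): [159.86, 159.86, 180, 180, 180, 180].

INTERFACE

Orientations are given as a 3x3 rotation matrix whose columns are the frame's x, y, z axes.
In Python, from station import r, imaging gives the robot as it stands. The module is installed in compiled form; this text tells all that it offers.
- The arm moves only by the tool move_arm, never from a script. Its argument "motion" is one flat list of numbers, 7 for each row, row after row: the shift along the tool's x, y, z in units of 40 mm (1.0 is 40 mm), then the turn, a rotation vector about the tool's x, y, z in units of 5 degrees (1.0 is 5 degrees), then the gripper's target within -1 to 1 (shut at 1, half-way at 0, fully open at -1). In form: [dx, dy, dz, wx, wy, wz, gripper, dx, dy, dz, wx, wy, wz, gripper, ...]. A call has 1 to 20 rows; each row is the pose to reach, as a shift and turn from the pose measured when the call began, along the tool's axes at that moment; what a row does not reach only later rows make up. A row lasts 1/12 s, in which the tool goes at most 41.7 mm and 7.16 degrees, less where a joint would pass 70% of its speed; a pose out of reach is approached as far as the arm can. A call with a gripper value outside its range is refused whole. The fingers move at their own pace and stop on an object; the grip force is fixed at half the most. Time passes only in rows, so rows that repeat a pose let the fingers close. It gives the time, the measured TCP pose, the force and the opening at its end, in the units of the state.
- r.sense(): the state, without advancing time (a new reading comes with each control period).
- imaging.capture(name): name is "side" or "top" or "wrist"; returns the picture (384x512x3 uint8, blue, green, red); there is no depth.
- imaging.camera_params(name): a dict with "intrinsics" (3x3 intrinsics, pixels), "world_from_camera" (4x4, takes a point from camera to world coordinates). Camera axes: x right, y down, z forward; pixel columns grow to the right and rows downward; lengths in m; the calibration is good to about 2 mm. The wrist camera is an equidistant fisheye: a pixel r from the principal point sees the ray r / f radians off the axis. A picture is of the moment at which its call begins: read the wrist's pose just before it. camera_params takes no time and is no camera call; for the wrist camera it gives the pose at the moment of the call.
- r.finish_job(): hands the job in, once; it reports no verdict.
The state is a dict: "time_s": time; "joints": joint angles; "joint_velocities": joint speeds; "effort": joint torques, N m; "tcp_pos": TCP position; "ee_rot": TCP orientation; "wrist_force": force on the tool from outside, world axes, zero at the start; "moment": the same for the moment, N m; "gripper_width": opening from 0.0 (shut) to 1.0 (fully open).
Only numpy, scipy, OpenCV 4.12 (cv2) and the standard library are available. Lean on these libraries where they do the work, as an engineer would, in place of code of your own. Each camera call takes 0.05 s, during which the arm holds its last target.

## Working session

There is one attempt and no reset: what is moved stays moved. The work goes in short steps, Python scripts to look and compute and a tool call to move; the robot and the scene stay as the last step left them, time stands still between calls to the robot, and variables do not carry over. Pictures are saved under pics/ and viewed, and the job is handed in when it is done.

Besides the shell and the picture viewer there is one more tool, called after ">>>" in YAML: its name, and indented under it one key for each argument. move_arm: Moves the arm, as the interface text tells. Its arguments: {"type":"object","properties":{"motion":{"type":"array","items":{"type":"number"}}},"required":["motion"]}

```bash
mkdir -p pics; ls
python3 - <<'E'
from station import r, imaging
import cv2
for n in ["side","top","wrist"]:
    p=imaging.camera_params(n); print(n,p)
    im=imaging.capture(n); cv2.imwrite(f"pics/{n}0.png",im)
print(r.sense())
E
```

```text
pics
side {'intrinsics': array([[430.08805255,   0.        , 251.79534006],
       [  0.        , 430.08805255, 190.46273934],
       [  0.        ,   0.        ,   1.        ]]), 'world_from_camera': array([[ 0.99472089, -0.07327704,  0.07183883,  0.45110255],
       [-0.10219865, -0.64422737,  0.75797528, -0.98235452],
       [-0.00926164, -0.76131568, -0.64831524,  0.87793132],
       [ 0.        ,  0.        ,  0.        ,  1.        ]])}
top {'intrinsics': array([[388.80056411,   0.        , 258.60296874],
       [  0.        , 388.80056411, 189.99773288],
       [  0.        ,   0.        ,   1.        ]]), 'world_from_camera': array([[ 0.0213252 , -0.99365152,  0.11046215,  0.40039426],
       [-0.99925497, -0.02473855, -0.02962266, -0.03668821],
       [ 0.03216727, -0.10974814, -0.99343878,  1.19056284],
       [ 0.        ,  0.        ,  0.        ,  1.        ]])}
wrist {'intrinsics': array([[297.31863964,   0.        , 253.4033333 ],
       [  0.        , 297.31863964, 192.70894294],
       [  0.        ,   0.        ,   1.        ]]), 'world_from_camera': array([[-0.2837
[... 326 characters left out ...]
6e-02,
       -6.84113764e+01, -1.48147786e+01]), 'joint_velocities': array([ 0.02729443, -0.03866387,  0.30009573,  0.06781656, -0.02291473,
        0.01183858]), 'effort': array([ 1.17295267e-04, -3.91053307e+01,  1.87587279e+01,  4.22232091e+00,
        1.23568714e-02, -1.38868954e-04]), 'tcp_pos': array([ 0.17667514, -0.59904301,  0.22171458]), 'ee_rot': array([[-9.59186728e-01, -2.82772853e-01, -5.78092760e-04],
       [-2.82773422e-01,  9.59185457e-01,  1.56544629e-03],
       [ 1.11832456e-04,  1.66502457e-03, -9.99998608e-01]]), 'wrist_force': array([-0.81216831,  0.49246   ,  0.15731218]), 'moment': array([-0.00552598, -0.00285109, -0.03617358]), 'gripper_width': 0.9991038738424552}
```

View pics/top0.png

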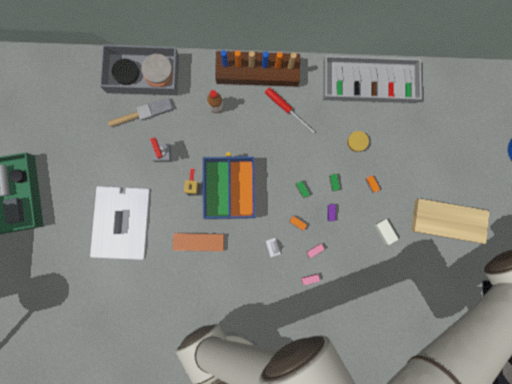

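View pics/side0.png

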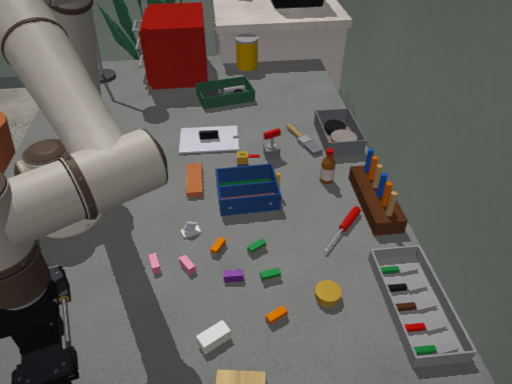

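View pics/wrist0.png

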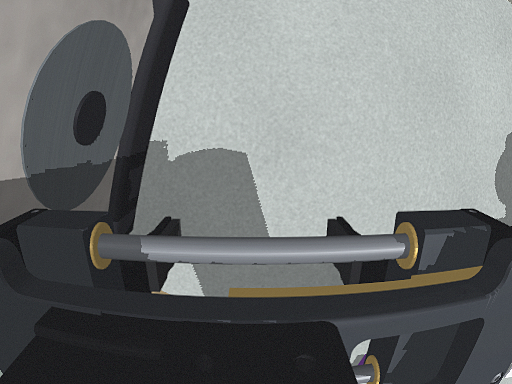

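The top view shows +x up and +y left. The stones I can see are green at (304,189) and (335,182), and orange at (299,222) and (373,184). The decoys are purple at (332,212) and pink at (317,250) and (311,280). The terracotta whetstone at (198,242) and the bars in the grey tray and the wooden rack could also be mistaken for stones. The case is at (228,187), the lock at (191,186), the key and stand at (158,150), and the cover at (120,223) with its notch up. Next I'll measure these.

```bash
cat > h.py <<'E'
import numpy as np, cv2
from station import r, imaging
def ray(name,px,P=None):
    P=P or imaging.camera_params(name); K=P["intrinsics"];T=P["world_from_camera"]
    x=(px[0]-K[0,2])/K[0,0]; y=(px[1]-K[1,2])/K[1,1]
    if name=="wrist":
        t=np.hypot(x,y); d=np.array([np.sin(t)*x/t,np.sin(t)*y/t,np.cos(t)]) if t>0 else np.array([0,0,1.])
    else:
        d=np.array([x,y,1.]); 
    d=d/np.linalg.norm(d)
    return T[:3,3],T[:3,:3]@d
def onz(name,px,z,P=None):
    o,d=ray(name,px,P); return o+d*(z-o[2])/d[2]
def tri(rays):
    A=np.zeros((3,3));b=np.zeros(3)
    for o,d in rays:
        M=np.eye(3)-np.outer(d,d);A+=M;b+=M@o
    p=np.linalg.solve(A,b)
    return p,max(np.linalg.norm((np.eye(3)-np.outer(d,d))@(p-o)) for o,d in rays)
def proj(name,p,P=None):
    P=P or imaging.camera_params(name);K=P["intrinsics"];T=P["world_from_camera"]
    c=T[:3,:3].T@(np.asarray(p)-T[:3,3])
    if name=="wrist":
        t=np.arctan2(np.hypot(c[0],c[1]),c[2]);n=np.hypot(c[0],c[1]);u=c[:2]/n*t
    else: u=c[:2]/c[2]
    return np.array([K[0,0]*u[0]+K[0,2],K[1,1]*u[1]+K[1,2]])
HSV={"orange":((8,170,140),(17,255,255)),"green":((50,110,50),(80,255,255)),"red":((0,170,100),(5,255,255)),
 "yellow":((18,130,100),(32,255,255)),"blue":((105,130,40),(125,255,255))}
def blobs(im,col,amin=20):
    h=cv2.cvtColor(im,cv2.COLOR_BGR2HSV);m=cv2.inRange(h,*HSV[col])
    cs,_=cv2.findContours(m,cv2.RETR_EXTERNAL,cv2.CHAIN_APPROX_NONE)
    out=[]
    for c in cs:
        a=cv2.contourArea(c)
        if a>=amin:
            M=cv2.moments(c);out.append((a,M["m10"]/M["m00"],M["m01"]/M["m00"],c))
    return sorted(out,key=lambda t:-t[0])
def go(p,xdir=None,z=None):
    """rows in tool units to reach TCP p with tool x axis along yaw xdir(deg world), pointing down"""
    from scipy.spatial.transform import Rotation as R
    s=r.sense();Rm=s["ee_rot"]
    d=Rm.T@(np.asarray(p)-s["tcp_pos"])/0.04
    if xdir is None: xdir=np.degrees(np.arctan2(Rm[1,0],Rm[0,0]))
    best=None
    a=np.radians(xdir);c,sn=np.cos(a),np.sin(a)
    G=np.array([[c,sn,0],[sn,-c,0],[0,0,-1]])
    w=R.from_matrix(Rm.T@G).as_rotvec(degrees=True)/5
    print("GO",np.round(d,2),np.round(w,2)," t",round(s["time_s"],2))
def snap(name,f):
    P=imaging.camera_params(name);im=imaging.capture(name);cv2.imwrite("pics/"+f,im);return im,P
E
python3 - <<'E'
from h import *
for n in["top","side"]:
    im=cv2.imread(f"pics/{n}0.png")
    for c in HSV:
        for b in blobs(im,c):
            rr=cv2.minAreaRect(b[3]); print(n,c,b[0],np.round(b[1:3],1),np.round(rr[1],1),round(rr[2]),"z.024:",np.round(onz(n,b[1:3],.024)[:2],3))
t=cv2.imread("pics/top0.png")
cv2.imwrite("pics/c1.png",cv2.resize(t[130:300,80:270],None,fx=4,fy=3.5,interpolation=cv2.INTER_CUBIC))
cv2.imwrite("pics/c2.png",cv2.resize(t[160:290,270:410],None,fx=5,fy=4.5,interpolation=cv2.INTER_CUBIC))
E
```

```text
top orange 965.5 [241.4 188.5] [52. 20.] 90 z.024: [ 0.533 -0.019]
top orange 83.5 [372.8 183.3] [15.3  6.7] 61 z.024: [ 0.559 -0.42 ]
top orange 72.0 [297.9 222.7] [15.5  5.8] 35 z.024: [ 0.434 -0.192]
top orange 27.5 [278.5  56.2] [ 6.2 12.5] 6 z.024: [ 0.955 -0.125]
top orange 21.0 [237.2  53.6] [5. 6.] 90 z.024: [0.959 0.005]
top green 703.0 [219.7 187.1] [53. 20.] 90 z.024: [0.536 0.046]
top green 79.0 [302.4 188.8] [15.2  6.3] 63 z.024: [ 0.537 -0.204]
top green 78.0 [334.5 182.1] [15.3  6.5] 76 z.024: [ 0.56  -0.302]
top green 65.0 [  9.9 225.9] [16. 23.] 90 z.024: [0.406 0.655]
top green 54.0 [ 17.  194.2] [18.  11.4] 8 z.024: [0.5   0.643]
top green 50.5 [408.   89.4] [13.  4.] 90 z.024: [ 0.86  -0.535]
top green 44.0 [339.2  87.1] [13.  4.] 90 z.024: [ 0.861 -0.317]
top red 169.0 [277.8  99.7] [31.   6.7] 42 z.024: [ 0.814 -0.125]
top red 41.0 [155.8 146.9] [19.1  3.6] 69 z.024: [0.654 0.243]
top red 35.0 [390.5  89. ] [12.  3.] 90 z.024: [ 0.86 -0.48]
top red 26.5 [213.   93.8] [6.4 5.7] 45 z.024: [0.826 0.076]
top yellow 280.5 [357.8 141. ] [18. 19.] 90 z.024: [ 0.69  -0.
[... 1040 characters left out ...]
1] [26.3 63.3] 86 z.024: [0.245 1.641]
side red 171.5 [349.9 217.7] [ 7.8 28.1] 39 z.024: [ 0.811 -0.134]
side red 115.0 [415.1 327. ] [ 7.4 19.7] 84 z.024: [ 0.859 -0.49 ]
side red 88.5 [271.5 133.4] [ 7.  16.5] 76 z.024: [0.649 0.325]
side red 29.0 [329.6 151.2] [6.4 6.4] 45 z.024: [0.831 0.192]
side yellow 462.5 [327.8 291.9] [26.2 23.6] 58 z.024: [ 0.688 -0.377]
side yellow 430.0 [245.6  56.6] [27. 17.] 90 z.024: [0.618 1.012]
side yellow 103.0 [242.3 157. ] [12. 10.] 90 z.024: [0.532 0.193]
side blue 2694.0 [247.6 189.1] [47.2 61.9] 84 z.024: [0.533 0.024]
side blue 106.0 [381.5 184.4] [ 5.8 24. ] 14 z.024: [ 0.948 -0.   ]
side blue 82.0 [368.5 159. ] [ 5.3 23.3] 11 z.024: [0.949 0.133]
```

View pics/c1.png

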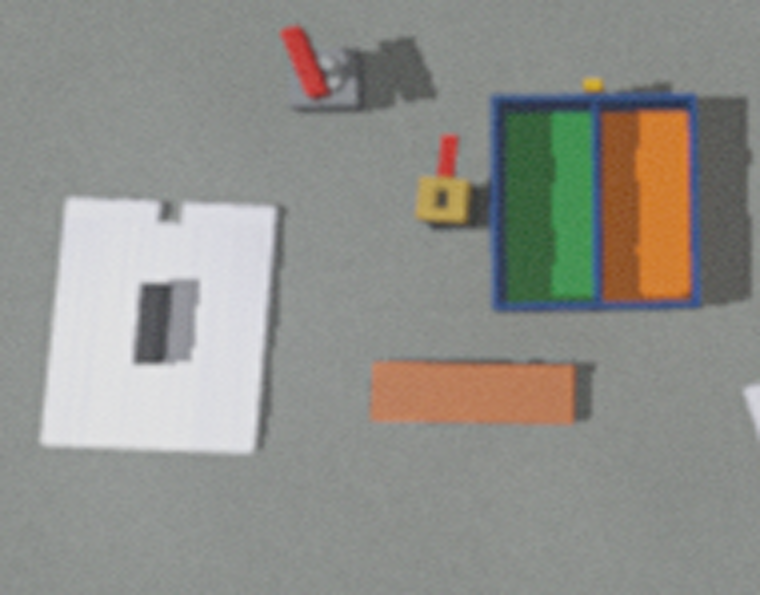

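View pics/c2.png

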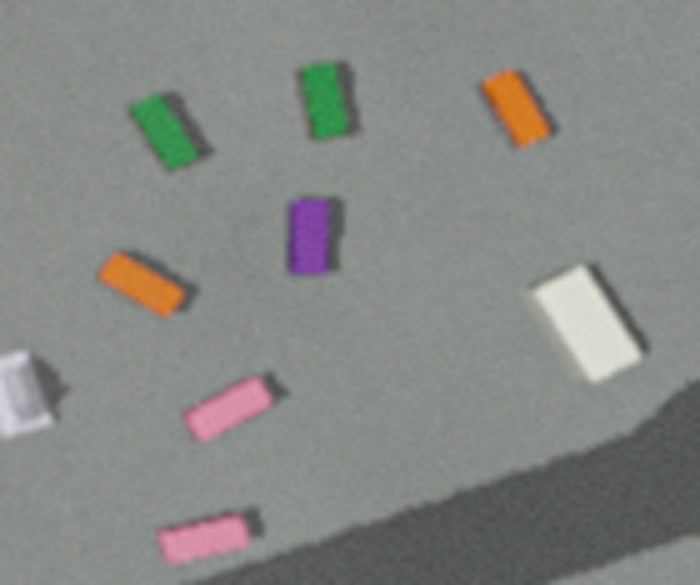

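Run:
```python
from h import *
s=cv2.imread("pics/side0.png")
cv2.imwrite("pics/s1.png",cv2.resize(s[105:225,170:330],None,fx=5,fy=5,interpolation=cv2.INTER_CUBIC))
t=cv2.imread("pics/top0.png")
cv2.imwrite("pics/t1.png",cv2.resize(t[135:235,140:270],None,fx=6,fy=6,interpolation=cv2.INTER_CUBIC))
for c in("orange","green"):
  for b in blobs(t,c):
    if 70<b[0]<90:
      w=np.array([onz("top",p[0],.024)[:2] for p in b[3]]).astype(np.float32)
      rr=cv2.minAreaRect(w*1000); bx=cv2.boxPoints(rr); e=max((bx[1]-bx[0],bx[2]-bx[1]),key=np.linalg.norm)
      print(c,np.round(b[1:3]),np.round(rr[0]),np.round(rr[1]),"long axis deg",round(float(np.degrees(np.arctan2(e[1],e[0]))),1))
      bs=[x for x in blobs(cv2.imread("pics/side0.png"),c) if np.linalg.norm(proj("side",[*np.array(rr[0])/1000,.02])-x[1:3])<8]
      if bs: p,e=tri([ray("top",b[1:3]),ray("side",bs[0][1:3])]);print("  tri",np.round(p,3),round(e,4))
```

```text
orange [373. 183.] [ 558. -420.] [46. 21.] long axis deg 28.4
  tri [ 0.558 -0.42   0.022] 0.0014
orange [298. 223.] [ 435. -192.] [46. 18.] long axis deg 56.3
  tri [ 0.433 -0.192  0.023] 0.0012
green [302. 189.] [ 537. -204.] [46. 19.] long axis deg 27.2
  tri [ 0.536 -0.205  0.02 ] 0.0012
green [335. 182.] [ 560. -302.] [48. 20.] long axis deg 9.5
  tri [ 0.56  -0.303  0.02 ] 0.0009
```

View pics/s1.png

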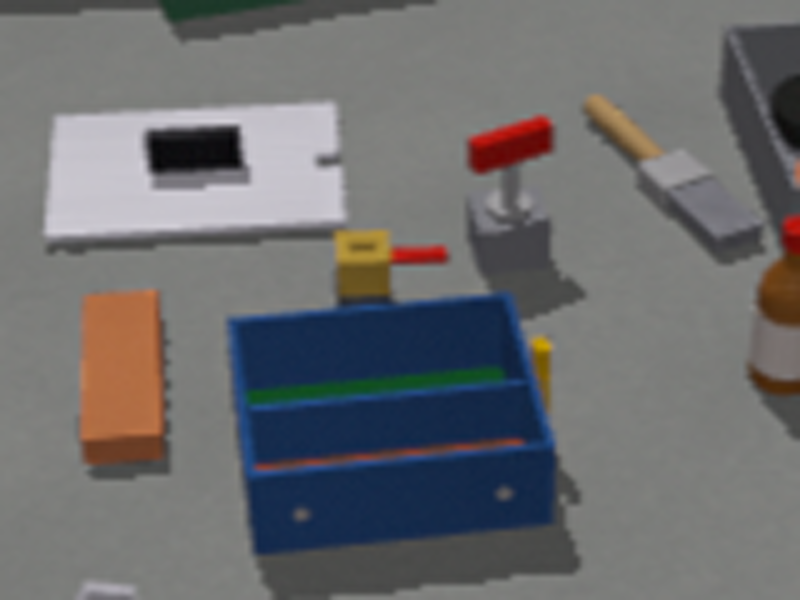

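View pics/t1.png

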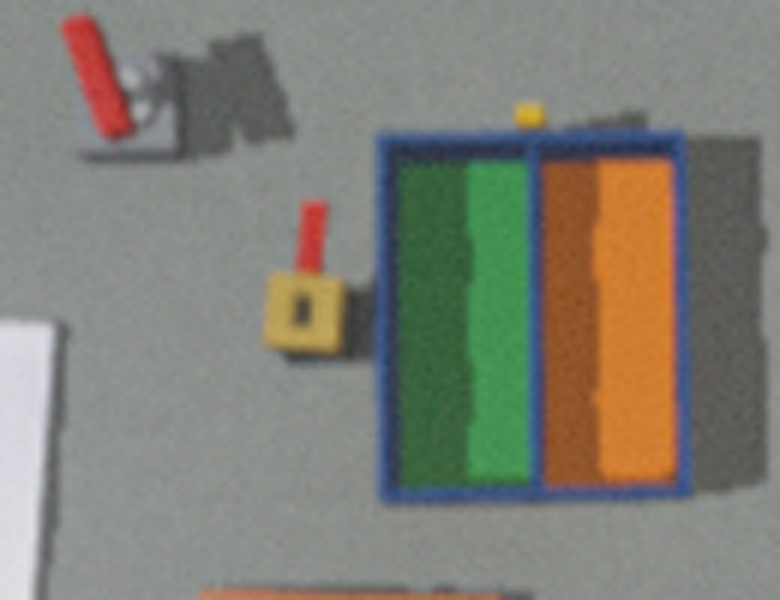

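The first stone will be green at (335,182), triangulated at a height of about 20 mm, next to the purple decoy at (332,212). The crop confirms it is a green stone. Now I'll work out the case, cover, lock and stand poses from the corners in both views.

Run:
```python
from h import *
T=lambda u,v:((u+.5)/6-.5+140,(v+.5)/6-.5+135)
S=lambda u,v:((u+.5)/5-.5+170,(v+.5)/5-.5+105)
C=lambda u,v:((u+.5)/4-.5+80,(v+.5)/3.5-.5+130)
def both(n,t,s):
    p,e=tri([ray("top",t),ray("side",s)]);print(n,np.round(p*1000,1),round(e*1000,1));return p
a=[both("+x+y",T(378,131),S(512,295)),both("+x-y",T(686,131),S(552,443)),both("-x-y",T(692,501),S(252,470)),both("-x+y",T(378,503),S(229,319))]
print("case c",np.mean(a,0))
for p,q in((3,0),(2,1),(1,0),(2,3)):
    d=a[q]-a[p];print(np.round(np.linalg.norm(d)*1000),np.degrees(np.arctan2(d[1],d[0])))
both("key top",T(531,107),S(541,343))
both("lockmouth",T(303,312),S(362,246))
both("tonguetip",T(315,203),S(447,255))
both("keybar end1",T(76,20),S(549,121)) ;both("keybar end2",T(118,132),S(470,140))
b=[both("cov+x+y",C(65,198),S(340,103)),both("cov+x-y",C(277,206),S(346,222)),both("cov-x-y",C(253,453),S(46,238)),both("cov-x+y",C(41,444),S(56,117))]
print("cov c",np.mean(b,0))
for p,q in((3,0),(2,1),(1,0),(2,3)):
    d=b[q]-b[p];print(np.round(np.linalg.norm(d)*1000),np.degrees(np.arctan2(d[1],d[0])))
print("case @z62",[np.round(onz("top",T(*q),.062)[:2]*1000) for q in((378,131),(686,131),(692,501),(378,503))])
print("cov @z10",[np.round(onz("top",C(*q),.010)[:2]*1000) for q in((65,198),(277,206),(253,453),(41,444))])
print("lock @84",onz("top",T(303,312),.084),"tongue@81",onz("top",T(315,203),.081))
print("stand@35",[np.round(onz("top",T(*q),.035)[:2]*1000) for q in((180,56),(184,155),(80,155))])
print("stand@35 side",[np.round(onz("side",S(*q),.035)[:2]*1000) for q in((470,195),(546,207),(473,228))])
```

```text
+x+y [619.8  96.4  60.7] 1.3
+x-y [622.5 -54.3  66.2] 1.8
-x-y [445.4 -61.2  68.3] 1.9
-x+y [439.5  89.5  62.3] 0.1
case c [0.53181625 0.01761175 0.0643953 ]
180.0 2.1899274824925072
177.0 2.228032579868291
151.0 91.00944397063265
151.0 92.25395628308068
key top [628.1  21.   80.8] 3.0
lockmouth [527.3 125.7  85.3] 0.9
tonguetip [581.3 123.6  75.5] 1.0
keybar end1 [662.8 236.5  98.3] 0.5
keybar end2 [607.5 213.1 102.7] 1.6
cov+x+y [532.  420.4   8.4] 0.9
cov+x-y [526.4 260.6  10.5] 1.5
cov-x-y [316.  267.8   8.6] 0.7
cov-x+y [320.1 423.2  10.1] 1.2
cov c [0.42361338 0.34297145 0.00937517]
212.0 -0.751469796476306
211.0 -1.9565197728681192
160.0 87.97127064505891
155.0 88.49137821996821
case @z62 [array([621.,  96.]), array([625., -54.]), array([444., -61.]), array([439.,  90.])]
cov @z10 [array([531., 420.]), array([528., 261.]), array([317., 267.]), array([321., 423.])]
lock @84 [0.52836239 0.12594272 0.084     ] tongue@81 [0.58140208 0.12280041 0.081     ]
stand@35 [array([662., 200.]), array([611., 195.]), array([610., 247.])]
stand@35 side [array([611., 248.]), array([661., 227.]), array([608., 208.])]
```

Run:
```python
from h import *
go([.560,-.302,.10],-170.5)
```

```text
GO [-11.29   4.41   3.05] [ 0.02 -0.    1.39]  t 0.15
```

>>> move_arm:
  motion: [-11.29, 4.41, 3.05, 0, 0, 1.39, 0, -11.29, 4.41, 3.05, 0, 0, 1.39, 0, -11.29, 4.41, 3.05, 0, 0, 1.39, 0, -11.29, 4.41, 3.05, 0, 0, 1.39, 0, -11.29, 4.41, 3.05, 0, 0, 1.39, 0, -11.29, 4.41, 3.05, 0, 0, 1.39, 0, -11.29, 4.41, 3.05, 0, 0, 1.39, 0, -11.29, 4.41, 3.05, 0, 0, 1.39, 0, -11.29, 4.41, 3.05, 0, 0, 1.39, 0, -11.29, 4.41, 3.05, 0, 0, 1.39, 0, -11.29, 4.41, 3.05, 0, 0, 1.39, 0, -11.29, 4.41, 3.05, 0, 0, 1.39, 0, -11.29, 4.41, 3.05, 0, 0, 1.39, 0, -11.29, 4.41, 3.05, 0, 0, 1.39, 0, -11.29, 4.41, 3.05, 0, 0, 1.39, 0, -11.29, 4.41, 3.05, 0, 0, 1.39, 0, -11.29, 4.41, 3.05, 0, 0, 1.39, 0, -11.29, 4.41, 3.05, 0, 0, 1.39, 0]

```text
time_s: 1.65
tcp_pos: [0.5592, -0.303, 0.1006]
ee_rot: [[-0.987, -0.163, 0.0], [-0.163, 0.987, 0.001], [-0.0, 0.001, -1.0]]
wrist_force: [-0.8, -0.6, 0.7]
gripper_width: 0.499
```

Run:
```python
from h import *
s=r.sense();print(s["joints"],s["tcp_pos"],s["ee_rot"][:,0],s["gripper_width"],s["wrist_force"])
im,P=snap("wrist","w1.png"); print(proj("wrist",s["tcp_pos"],P))
im,P=snap("top","top1.png")
```

```text
[-13.93556578  29.03415829  -6.8544397   -0.09561621 -54.12039867
 -66.63440543] [ 0.5591778  -0.30296975  0.10056768] [-9.86646188e-01 -1.62877706e-01 -3.91449555e-04] 0.4988477186501366 [-0.78367776 -0.58218478  0.71352094]
[253.93682932 235.40893026]
```

View pics/w1.png

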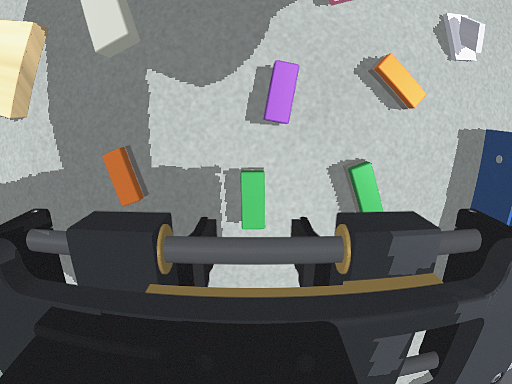

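View pics/top1.png

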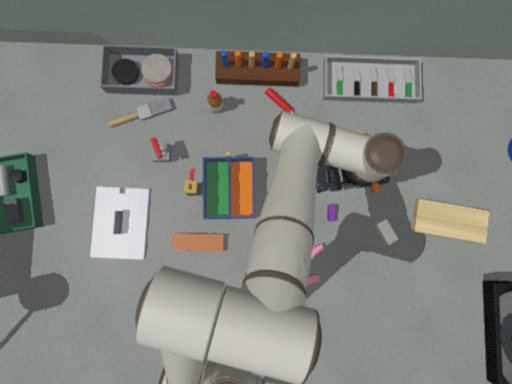

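Wrist view: the green stone is between the fingers at (253,199). The purple decoy is at (282,92) and well clear. The area the arm hid earlier holds no more stones, so there are four.

```bash
cat >> h.py <<'E'
def stones(name,im,P,z=.024,amin=300):
    for c in("orange","green"):
        lo,hi={"orange":((5,150,90),(20,255,255)),"green":((50,110,50),(80,255,255))}[c]
        m=cv2.inRange(cv2.cvtColor(im,cv2.COLOR_BGR2HSV),np.array(lo),np.array(hi))
        for ct in cv2.findContours(m,cv2.RETR_EXTERNAL,cv2.CHAIN_APPROX_NONE)[0]:
            if cv2.contourArea(ct)<amin: continue
            w=np.array([onz(name,p[0],z,P)[:2] for p in ct]).astype(np.float32)*1000
            rr=cv2.minAreaRect(w);bx=cv2.boxPoints(rr);e=max((bx[1]-bx[0],bx[2]-bx[1]),key=np.linalg.norm)
            print(name,c,"px",np.round(ct.mean(0)[0]),"c",np.round(rr[0],1),"size",np.round(rr[1],1),"ang",round(float(np.degrees(np.arctan2(e[1],e[0]))),1))
E
python3 - <<'E'
from h import *
stones("wrist",cv2.imread("pics/w1.png"),imaging.camera_params("wrist"))
go([.560,-.302,.006],-170.5)
E
```

```text
wrist orange px [122. 176.] c [ 557.1 -419.5] size [49.2 23.9] ang 28.3
wrist orange px [399.  82.] c [ 434.1 -195.2] size [50.7 23.5] ang 58.1
wrist green px [252. 199.] c [ 559.3 -303.8] size [49.6 19.3] ang 10.0
wrist green px [366. 188.] c [ 534.4 -208.2] size [49.3 21.6] ang 30.6
GO [-0.02  0.01  2.36] [ 0.02  0.   -0.02]  t 1.75
```

>>> move_arm:
  motion: [0, 0.03, 1.2, 0, 0, 0, 0, 0, 0.03, 2.36, 0, 0, 0, 0, 0, 0.03, 2.36, 0, 0, 0, 0, 0, 0.03, 2.36, 0, 0, 0, 0, 0, 0.03, 2.36, 0, 0, 0, 1, 0, 0.03, 2.36, 0, 0, 0, 1, 0, 0.03, 2.36, 0, 0, 0, 1, 0, 0.03, 2.36, 0, 0, 0, 1, 0, 0.03, 2.36, 0, 0, 0, 1, 0, 0.03, 2.36, 0, 0, 0, 1, 0, 0.03, -1, 0, 0, 0, 1, 0, 0.03, -1, 0, 0, 0, 1, 0, 0.03, -1, 0, 0, 0, 1, 0, 0.03, -1, 0, 0, 0, 1, 0, 0.03, -1, 0, 0, 0, 1]

```text
time_s: 3.0
tcp_pos: [0.5616, -0.3024, 0.1455]
ee_rot: [[-0.986, -0.164, 0.009], [-0.164, 0.987, -0.002], [-0.009, -0.003, -1.0]]
wrist_force: [0.5, 0.2, -0.4]
gripper_width: 0.225
```

```bash
cat >> h.py <<'E'
CASE=np.array([.532,.018,0.]);CY=2.0
def cp(x,y,z):
    a=np.radians(CY);return CASE+np.array([x*np.cos(a)-y*np.sin(a),x*np.sin(a)+y*np.cos(a),z])
E
python3 - <<'E'
from h import *
s=r.sense();print(s["joints"],s["gripper_width"])
print(cp(-.055,.0365,0))
go(cp(-.055,.0365,.11),-88)
E
```

```text
[-1.38102777e+01  2.64295683e+01 -4.11331628e+00 -4.59071280e-02
 -5.89121157e+01 -6.67427808e+01] 0.22509932272836153
[0.47575967 0.05255829 0.        ]
GO [0.67 9.11 0.85] [ -0.1    0.06 -16.52]  t 3.0
```

>>> move_arm:
  motion: [0.67, 9.11, 0.85, -0.1, 0.06, -16.52, 1, 0.67, 9.11, 0.85, -0.1, 0.06, -16.52, 1, 0.67, 9.11, 0.85, -0.1, 0.06, -16.52, 1, 0.67, 9.11, 0.85, -0.1, 0.06, -16.52, 1, 0.67, 9.11, 0.85, -0.1, 0.06, -16.52, 1, 0.67, 9.11, 0.85, -0.1, 0.06, -16.52, 1, 0.67, 9.11, 0.85, -0.1, 0.06, -16.52, 1, 0.67, 9.11, 0.85, -0.1, 0.06, -16.52, 1, 0.67, 9.11, 0.85, -0.1, 0.06, -16.52, 1, 0.67, 9.11, 0.85, -0.1, 0.06, -16.52, 1, 0.67, 9.11, 0.85, -0.1, 0.06, -16.52, 1, 0.67, 9.11, 0.85, -0.1, 0.06, -16.52, 1, 0.67, 9.11, 0.85, -0.1, 0.06, -16.52, 1, 0.67, 9.11, 0.85, -0.1, 0.06, -16.52, 1]

```text
time_s: 4.17
tcp_pos: [0.4749, 0.0524, 0.1091]
ee_rot: [[0.033, -0.999, -0.002], [-0.999, -0.033, -0.001], [0.001, 0.002, -1.0]]
wrist_force: [-0.1, 1.0, -0.5]
gripper_width: 0.229
```

Run:
```python
from h import *
s=r.sense();print(s["joints"],s["gripper_width"])
im,P=snap("wrist","w2.png");print(proj("wrist",s["tcp_pos"],P))
go(cp(-.055,.0365,.014),-88)
```

```text
[ 2.58325384e+01  1.49307908e+01 -2.86678498e+01 -8.37242957e-03
 -4.65398098e+01 -2.39286373e+01] 0.2289998614685578
[252.38419555 235.24050484]
GO [-0.01 -0.02  2.38] [ 0.02 -0.01 -0.02]  t 4.22
```

View pics/w2.png

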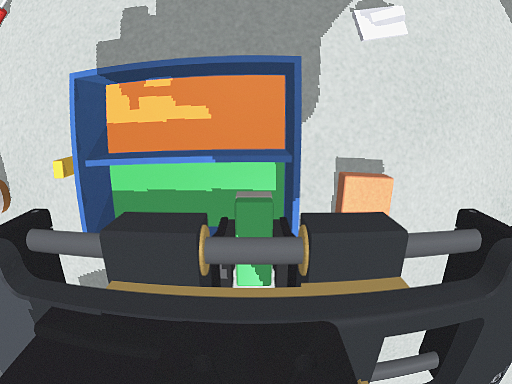

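The held green stone at (255,240) is over the green bay, clear of the divider at row 158. Descending and releasing.

Run:
```python
from h import *
for n,q in(("-x-y",(300,57)),("+x-y",(71,74))):print(n,onz("wrist",q,.062))
print(cp(-.09,-.0755,.062),cp(.09,-.0755,.062))
```

```text
-x-y [ 0.44555057 -0.06091989  0.062     ]
+x-y [ 0.62289087 -0.05381866  0.062     ]
[ 0.44468974 -0.06059496  0.062     ] [ 0.62458009 -0.05431305  0.062     ]
```

>>> move_arm:
  motion: [0, 0, 1, 0, 0, 0, 1, 0, 0, 2, 0, 0, 0, 1, 0, 0, 2.38, 0, 0, 0, 1, 0, 0, 2.38, 0, 0, 0, 1, 0, 0, 2.38, 0, 0, 0, 0.3, 0, 0, 2.38, 0, 0, 0, 0.3, 0, 0, 2.38, 0, 0, 0, 0.3, 0, 0, 2.38, 0, 0, 0, 0.3, 0, 0, 0, 0, 0, 0, 0.3, 0, 0, 0, 0, 0, 0, 0.3, 0, 0, -1.2, 0, 0, 0, 0.3, 0, 0, -1.2, 0, 0, 0, 0.3, 0, 0, -1.2, 0, 0, 0, 0.3]

```text
time_s: 5.3
tcp_pos: [0.4784, 0.0535, 0.1631]
ee_rot: [[0.034, -0.999, 0.01], [-0.999, -0.034, 0.004], [-0.003, -0.01, -1.0]]
wrist_force: [0.6, -0.0, -0.7]
gripper_width: 0.351
```

Run:
```python
from h import *
im,P=snap("wrist","w3.png")
go([.4345,-.194,.10],-122.5)
go([.536,-.205,.10],-152)
```

```text
GO [6.14 1.26 1.49] [-0.05  0.04  6.88]  t 5.35
GO [ 6.5  -1.27  1.5 ] [-0.04  0.05 12.78]  t 5.35
```

View pics/w3.png

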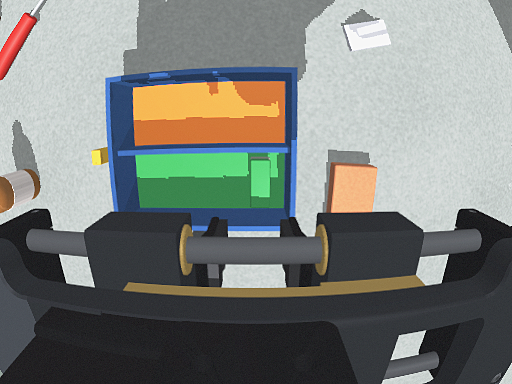

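The stone lies in the green bay at (260,178), and the case corners agree to about 1–2 mm. Next is the second green stone.

>>> move_arm:
  motion: [6.5, -1.27, 1.5, 0, 0, 12.8, 0, 6.5, -1.27, 1.5, 0, 0, 12.8, 0, 6.5, -1.27, 1.5, 0, 0, 12.8, 0, 6.5, -1.27, 1.5, 0, 0, 12.8, 0, 6.5, -1.27, 1.5, 0, 0, 12.8, 0, 6.5, -1.27, 1.5, 0, 0, 12.8, 0, 6.5, -1.27, 1.5, 0, 0, 12.8, 0, 6.5, -1.27, 1.5, 0, 0, 12.8, 0, 6.5, -1.27, 1.5, 0, 0, 12.8, 0, 6.5, -1.27, 1.5, 0, 0, 12.8, 0, 6.5, -1.27, 1.5, 0, 0, 12.8, 0, 6.5, -1.27, 1.5, 0, 0, 12.8, 0]

```text
time_s: 6.35
tcp_pos: [0.5356, -0.2047, 0.0993]
ee_rot: [[-0.883, -0.47, 0.004], [-0.47, 0.883, 0.003], [-0.004, 0.001, -1.0]]
wrist_force: [0.1, 1.0, -0.3]
gripper_width: 0.504
```

Run:
```python
from h import *
im,P=snap("wrist","w4.png");stones("wrist",im,P)
go([.536,-.205,.006],-152)
```

```text
wrist orange px [ 45. 116.] c [ 556.3 -418.1] size [48.8 27.4] ang 28.3
wrist orange px [325.  98.] c [ 433.5 -193.6] size [49.5 21.3] ang 58.0
wrist green px [252. 199.] c [ 535.1 -206.2] size [50.5 19.4] ang 30.4
GO [ 0.01 -0.01  2.34] [0.   0.06 0.  ]  t 6.4
```

>>> move_arm:
  motion: [0.02, -0.02, 1.2, 0, 0, -0.4, 0, 0.02, -0.02, 2.34, 0, 0, -0.4, 0, 0.02, -0.02, 2.34, 0, 0, -0.4, 0, 0.02, -0.02, 2.34, 0, 0, -0.4, 0, 0.02, -0.02, 2.34, 0, 0, -0.4, 1, 0.02, -0.02, 2.34, 0, 0, -0.4, 1, 0.02, -0.02, 2.34, 0, 0, -0.4, 1, 0.02, -0.02, 2.34, 0, 0, -0.4, 1, 0.02, -0.02, 2.34, 0, 0, -0.4, 1, 0, 0, -0.5, 0, 0, -0.4, 1, 0, 0, -0.5, 0, 0, -0.4, 1, 0, 0, -0.5, 0, 0, -0.4, 1, 0, 0, -0.5, 0, 0, -0.4, 1]

```text
time_s: 7.48
tcp_pos: [0.5404, -0.2058, 0.1275]
ee_rot: [[-0.865, -0.502, 0.019], [-0.502, 0.865, -0.001], [-0.016, -0.01, -1.0]]
wrist_force: [1.1, 0.4, -0.0]
gripper_width: 0.229
```

Run:
```python
from h import *
go(cp(-.008,.0365,.11),-88)
```

```text
GO [-2.87  5.85  0.42] [ -0.21   0.1  -12.37]  t 7.48
```

Run:
```python
from h import *
for z in(.11,.014,.15):go(cp(-.008,.0365,z),-88)
```

```text
GO [-2.87  5.85  0.42] [ -0.21   0.1  -12.37]  t 7.48
GO [-2.83  5.87  2.82] [ -0.21   0.1  -12.37]  t 7.48
GO [-2.89  5.84 -0.58] [ -0.21   0.1  -12.37]  t 7.48
```

>>> move_arm:
  motion: [-2.87, 5.85, 0.42, -0.2, 0.1, -12.37, 1, -2.87, 5.85, 0.42, -0.2, 0.1, -12.37, 1, -2.87, 5.85, 0.42, -0.2, 0.1, -12.37, 1, -2.87, 5.85, 0.42, -0.2, 0.1, -12.37, 1, -2.87, 5.85, 0.42, -0.2, 0.1, -12.37, 1, -2.87, 5.85, 0.42, -0.2, 0.1, -12.37, 1, -2.87, 5.85, 0.42, -0.2, 0.1, -12.37, 1, -2.87, 5.85, 0.42, -0.2, 0.1, -12.37, 1, -2.87, 5.85, 0.42, -0.2, 0.1, -12.37, 1, -2.87, 5.85, 0.42, -0.2, 0.1, -12.37, 1, -2.87, 5.85, 0.42, -0.2, 0.1, -12.37, 1, -2.87, 5.85, 0.42, -0.2, 0.1, -12.37, 1]

```text
time_s: 8.48
tcp_pos: [0.5225, 0.054, 0.1102]
ee_rot: [[0.032, -0.999, 0.001], [-0.999, -0.032, -0.0], [0.0, -0.001, -1.0]]
wrist_force: [0.5, -0.3, -0.9]
gripper_width: 0.228
```

Run:
```python
from h import *
for z in(.014,):go(cp(-.008,.0365,z),-88)
```

```text
GO [-0.01 -0.01  2.41] [-0.01 -0.   -0.03]  t 8.48
```

>>> move_arm:
  motion: [0, 0, 1, 0, 0, 0, 1, 0, 0, 2, 0, 0, 0, 1, 0, 0, 2.38, 0, 0, 0, 1, 0, 0, 2.38, 0, 0, 0, 1, 0, 0, 2.38, 0, 0, 0, 0.35, 0, 0, 2.38, 0, 0, 0, 0.35, 0, 0, 2.38, 0, 0, 0, 0.35, 0, 0, 2.38, 0, 0, 0, 0.35, 0, 0, 0, 0, 0, 0, 0.35, 0, 0, 0, 0, 0, 0, 0.35, 0, 0, -1.2, 0, 0, 0, 0.35, 0, 0, -1.2, 0, 0, 0, 0.35, 0, 0, -1.2, 0, 0, 0, 0.35]

```text
time_s: 9.57
tcp_pos: [0.5258, 0.055, 0.1646]
ee_rot: [[0.033, -0.999, 0.013], [-0.999, -0.033, 0.004], [-0.004, -0.013, -1.0]]
wrist_force: [1.0, -0.1, -1.2]
gripper_width: 0.321
```

Run:
```python
from h import *
im,P=snap("wrist","w5.png")
go([.4335,-.194,.10],-122)
```

```text
GO [6.14 2.47 1.5 ] [-0.07  0.06  6.77]  t 9.62
```

View pics/w5.png

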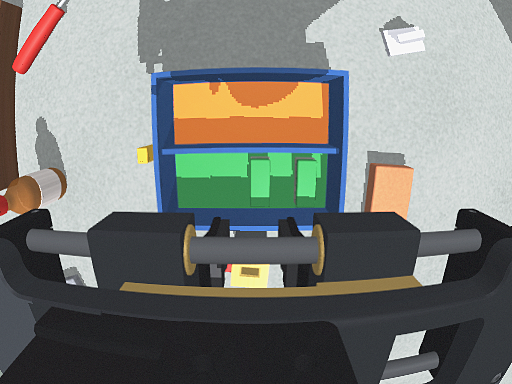

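Both green stones are in the green bay at (260,182) and (307,182). Next is orange at (.4335,-.194).

>>> move_arm:
  motion: [6.14, 2.47, 1.5, 0, 0, 6.77, 0, 6.14, 2.47, 1.5, 0, 0, 6.77, 0, 6.14, 2.47, 1.5, 0, 0, 6.77, 0, 6.14, 2.47, 1.5, 0, 0, 6.77, 0, 6.14, 2.47, 1.5, 0, 0, 6.77, 0, 6.14, 2.47, 1.5, 0, 0, 6.77, 0, 6.14, 2.47, 1.5, 0, 0, 6.77, 0, 6.14, 2.47, 1.5, 0, 0, 6.77, 0, 6.14, 2.47, 1.5, 0, 0, 6.77, 0, 6.14, 2.47, 1.5, 0, 0, 6.77, 0, 6.14, 2.47, 1.5, 0, 0, 6.77, 0]

```text
time_s: 10.53
tcp_pos: [0.4338, -0.1931, 0.1]
ee_rot: [[-0.529, -0.849, 0.007], [-0.849, 0.529, 0.003], [-0.007, -0.005, -1.0]]
wrist_force: [0.4, -0.3, -0.6]
gripper_width: 0.499
```

Run:
```python
from h import *
im,P=snap("wrist","w6.png");stones("wrist",im,P)
go([.4335,-.194,.006],-122)
```

```text
wrist orange px [255. 198.] c [ 431.7 -193.4] size [50.3 19.1] ang 57.6
wrist orange px [28. 73.] c [ 555.1 -417.9] size [50.6 28.5] ang 28.9
GO [0.04 0.01 2.35] [-0.06  0.08  0.01]  t 10.58
```

>>> move_arm:
  motion: [0.04, 0.03, 1.2, 0, 0, 0, 0, 0.04, 0.03, 2.34, 0, 0, 0, 0, 0.04, 0.03, 2.34, 0, 0, 0, 0, 0.04, 0.03, 2.34, 0, 0, 0, 0, 0.04, 0.03, 2.34, 0, 0, 0, 1, 0.04, 0.03, 2.34, 0, 0, 0, 1, 0.04, 0.03, 2.34, 0, 0, 0, 1, 0.04, 0.03, 2.34, 0, 0, 0, 1, 0.04, 0.03, 2.34, 0, 0, 0, 1, 0.04, 0.03, -0.8, 0, 0, 0, 1, 0.04, 0.03, -0.8, 0, 0, 0, 1, 0.04, 0.03, -0.8, 0, 0, 0, 1, 0.04, 0.03, -0.8, 0, 0, 0, 1, 0.04, 0.03, -0.8, 0, 0, 0, 1]

```text
time_s: 11.75
tcp_pos: [0.4335, -0.194, 0.1352]
ee_rot: [[-0.529, -0.849, 0.016], [-0.849, 0.529, 0.002], [-0.01, -0.012, -1.0]]
wrist_force: [-0.1, 0.3, -2.2]
gripper_width: 0.225
```

Run:
```python
from h import *
for z in(.12,.11,.014):go(cp(-.055,-.0365,z),-88)
```

```text
GO [-4.27  1.35  0.41] [-0.17  0.07 -6.79]  t 11.75
GO [-4.27  1.35  0.66] [-0.17  0.07 -6.79]  t 11.75
GO [-4.24  1.38  3.06] [-0.17  0.07 -6.79]  t 11.75
```

>>> move_arm:
  motion: [-4.27, 1.35, 0.5, -0.17, 0.07, -6.79, 1, -4.27, 1.35, 0.5, -0.17, 0.07, -6.79, 1, -4.27, 1.35, 0.5, -0.17, 0.07, -6.79, 1, -4.27, 1.35, 0.5, -0.17, 0.07, -6.79, 1, -4.27, 1.35, 0.5, -0.17, 0.07, -6.79, 1, -4.27, 1.35, 0.5, -0.17, 0.07, -6.79, 1, -4.27, 1.35, 0.5, -0.17, 0.07, -6.79, 1, -4.27, 1.35, 0.5, -0.17, 0.07, -6.79, 1]

```text
time_s: 12.42
tcp_pos: [0.4773, -0.0211, 0.1155]
ee_rot: [[0.033, -0.999, -0.002], [-0.999, -0.033, -0.0], [-0.0, 0.002, -1.0]]
wrist_force: [-0.7, -0.8, -0.9]
gripper_width: 0.224
```

Run:
```python
from h import *
go(cp(-.055,-.0365,.014),-88)
```

```text
GO [-0.02 -0.03  2.54] [ 0.03  0.   -0.02]  t 12.42
```

>>> move_arm:
  motion: [-0.02, -0.02, 1, 0, 0, 0, 1, -0.02, -0.02, 2, 0, 0, 0, 1, -0.02, -0.02, 2.52, 0, 0, 0, 1, -0.02, -0.02, 2.52, 0, 0, 0, 1, -0.02, -0.02, 2.52, 0, 0, 0, 0.35, -0.02, -0.02, 2.52, 0, 0, 0, 0.35, -0.02, -0.02, 2.52, 0, 0, 0, 0.35, -0.02, -0.02, 2.52, 0, 0, 0, 0.35, 0, 0, 0, 0, 0, 0, 0.35, 0, 0, 0, 0, 0, 0, 0.35, 0, 0, -1, 0, 0, 0, 0.35, 0, 0, -1, 0, 0, 0, 0.35, 0, 0, -1, 0, 0, 0, 0.35]

```text
time_s: 13.5
tcp_pos: [0.4805, -0.0205, 0.1612]
ee_rot: [[0.034, -0.999, 0.01], [-0.999, -0.034, 0.003], [-0.002, -0.01, -1.0]]
wrist_force: [1.1, 0.3, 0.3]
gripper_width: 0.326
```

Run:
```python
from h import *
im,P=snap("wrist","w7.png")
im,P=snap("side","side7.png")
go([.5575,-.420,.10],-151.5)
```

```text
GO [10.04 -1.68  1.4 ] [1.000e-02 1.000e-02 1.267e+01]  t 13.6
```

View pics/side7.png

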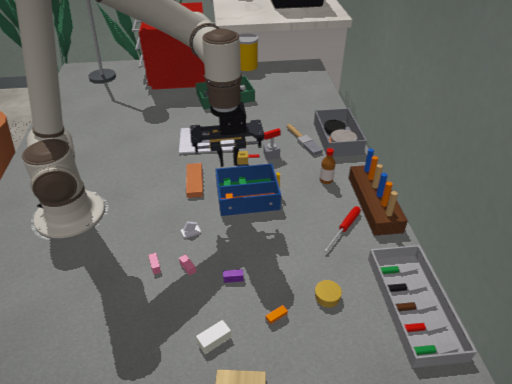

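Three stones are in the case. The last orange stone is still at (276,313) in the side view, and no other coloured stones have appeared.

>>> move_arm:
  motion: [10.04, -1.68, 1.4, 0, 0, 12.67, 0, 10.04, -1.68, 1.4, 0, 0, 12.67, 0, 10.04, -1.68, 1.4, 0, 0, 12.67, 0, 10.04, -1.68, 1.4, 0, 0, 12.67, 0, 10.04, -1.68, 1.4, 0, 0, 12.67, 0, 10.04, -1.68, 1.4, 0, 0, 12.67, 0, 10.04, -1.68, 1.4, 0, 0, 12.67, 0, 10.04, -1.68, 1.4, 0, 0, 12.67, 0, 10.04, -1.68, 1.4, 0, 0, 12.67, 0, 10.04, -1.68, 1.4, 0, 0, 12.67, 0, 10.04, -1.68, 1.4, 0, 0, 12.67, 0, 10.04, -1.68, 1.4, 0, 0, 12.67, 0, 10.04, -1.68, 1.4, 0, 0, 12.67, 0, 10.04, -1.68, 1.4, 0, 0, 12.67, 0]

```text
time_s: 14.77
tcp_pos: [0.557, -0.4187, 0.0992]
ee_rot: [[-0.878, -0.478, -0.002], [-0.478, 0.878, 0.002], [0.0, 0.003, -1.0]]
wrist_force: [0.8, 0.1, 0.5]
gripper_width: 0.5
```

Run:
```python
from h import *
im,P=snap("wrist","w8.png");stones("wrist",im,P)
go([.557,-.420,.006],-151.5)
```

```text
wrist orange px [249. 198.] c [ 557.1 -422.4] size [50.7 18.8] ang 27.9
GO [ 0.02 -0.03  2.34] [0.02 0.   0.02]  t 14.82
```

View pics/w8.png

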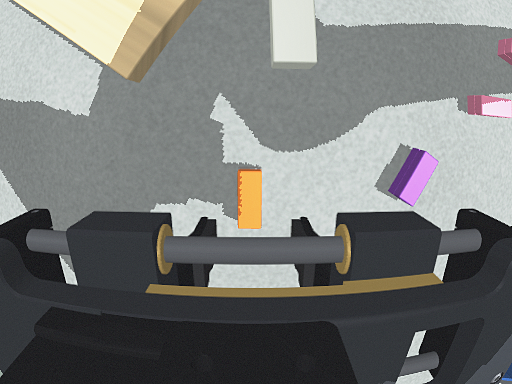

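The orange stone at (249,198) sits between the fingers. Grasping it.

>>> move_arm:
  motion: [0.03, -0.06, 1.2, 0, 0, 0, 0, 0.03, -0.06, 2.34, 0, 0, 0, 0, 0.03, -0.06, 2.34, 0, 0, 0, 0, 0.03, -0.06, 2.34, 0, 0, 0, 0, 0.03, -0.06, 2.34, 0, 0, 0, 1, 0.03, -0.06, 2.34, 0, 0, 0, 1, 0.03, -0.06, 2.34, 0, 0, 0, 1, 0.03, -0.06, 2.34, 0, 0, 0, 1, 0.03, -0.06, 2.34, 0, 0, 0, 1, 0.03, -0.06, -0.8, 0, 0, 0, 1, 0.03, -0.06, -0.8, 0, 0, 0, 1, 0.03, -0.06, -0.8, 0, 0, 0, 1, 0.03, -0.06, -0.8, 0, 0, 0, 1, 0.03, -0.06, -0.8, 0, 0, 0, 1]

```text
time_s: 15.98
tcp_pos: [0.5592, -0.4224, 0.1364]
ee_rot: [[-0.878, -0.479, 0.007], [-0.479, 0.878, -0.002], [-0.005, -0.005, -1.0]]
wrist_force: [-0.4, -0.5, -1.9]
gripper_width: 0.23
```

Run:
```python
from h import *
go(cp(-.008,-.0365,.115),-88)
```

```text
GO [-4.08  9.27  0.51] [ -0.08   0.02 -12.68]  t 15.98
```

>>> move_arm:
  motion: [-4.08, 9.27, 0.5, -0.08, 0.02, -12.68, 1, -4.08, 9.27, 0.5, -0.08, 0.02, -12.68, 1, -4.08, 9.27, 0.5, -0.08, 0.02, -12.68, 1, -4.08, 9.27, 0.5, -0.08, 0.02, -12.68, 1, -4.08, 9.27, 0.5, -0.08, 0.02, -12.68, 1, -4.08, 9.27, 0.5, -0.08, 0.02, -12.68, 1, -4.08, 9.27, 0.5, -0.08, 0.02, -12.68, 1, -4.08, 9.27, 0.5, -0.08, 0.02, -12.68, 1, -4.08, 9.27, 0.5, -0.08, 0.02, -12.68, 1, -4.08, 9.27, 0.5, -0.08, 0.02, -12.68, 1, -4.08, 9.27, 0.5, -0.08, 0.02, -12.68, 1, -4.08, 9.27, 0.5, -0.08, 0.02, -12.68, 1, -4.08, 9.27, 0.5, -0.08, 0.02, -12.68, 1]

```text
time_s: 17.07
tcp_pos: [0.5244, -0.019, 0.1145]
ee_rot: [[0.035, -0.999, -0.002], [-0.999, -0.035, -0.001], [0.0, 0.002, -1.0]]
wrist_force: [0.2, 0.0, -1.7]
gripper_width: 0.225
```

Run:
```python
from h import *
go(cp(-.008,-.0365,.014),-88)
```

```text
GO [-0.01 -0.03  2.51] [ 0.02 -0.01  0.  ]  t 17.07
```

>>> move_arm:
  motion: [-0.01, -0.02, 1, 0, 0, 0, 1, -0.01, -0.02, 2, 0, 0, 0, 1, -0.01, -0.02, 2.5, 0, 0, 0, 1, -0.01, -0.02, 2.5, 0, 0, 0, 1, -0.01, -0.02, 2.5, 0, 0, 0, 0.35, -0.01, -0.02, 2.5, 0, 0, 0, 0.35, -0.01, -0.02, 2.5, 0, 0, 0, 0.35, -0.01, -0.02, 2.5, 0, 0, 0, 0.35, 0, 0, 0, 0, 0, 0, 0.35, 0, 0, 0, 0, 0, 0, 0.35, 0, 0, -2, 0, 0, 0, 0.35, 0, 0, -2, 0, 0, 0, 0.35, 0, 0, -2, 0, 0, 0, 0.35, 0, 0, -2, 0, 0, 0, 0.35]

```text
time_s: 18.23
tcp_pos: [0.5273, -0.0186, 0.2005]
ee_rot: [[0.036, -0.999, 0.011], [-0.999, -0.036, 0.002], [-0.001, -0.011, -1.0]]
wrist_force: [-0.4, 0.4, -0.7]
gripper_width: 0.324
```

Run:
```python
from h import *
im,P=snap("wrist","w9.png")
go([.4236,.343,.15],178.5)
go([.4236,.343,.15],-1.5)
```

```text
GO [-9.12  2.24  1.19] [-0.03  0.06 18.7 ]  t 18.28
GO [-9.12  2.24  1.19] [ -0.05  -0.03 -17.3 ]  t 18.28
```

View pics/w9.png

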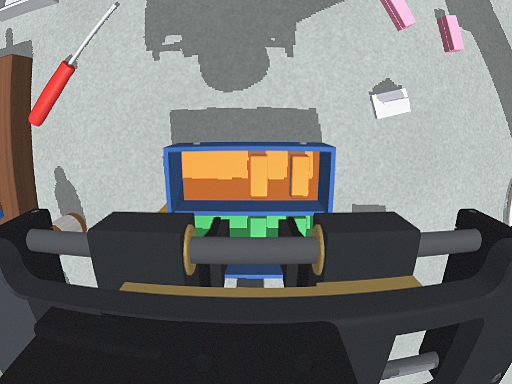

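All four stones are in their bays. Now for the cover.

>>> move_arm:
  motion: [-9.12, 2.24, 1.2, 0, 0, -17.3, -0.3, -9.12, 2.24, 1.2, 0, 0, -17.3, -0.3, -9.12, 2.24, 1.2, 0, 0, -17.3, -0.3, -9.12, 2.24, 1.2, 0, 0, -17.3, -0.3, -9.12, 2.24, 1.2, 0, 0, -17.3, -0.3, -9.12, 2.24, 1.2, 0, 0, -17.3, -0.3, -9.12, 2.24, 1.2, 0, 0, -17.3, -0.3, -9.12, 2.24, 1.2, 0, 0, -17.3, -0.3, -9.12, 2.24, 1.2, 0, 0, -17.3, -0.3, -9.12, 2.24, 1.2, 0, 0, -17.3, -0.3, -9.12, 2.24, 1.2, 0, 0, -17.3, -0.3, -9.12, 2.24, 1.2, 0, 0, -17.3, -0.3, -9.12, 2.24, 1.2, 0, 0, -17.3, -0.3, -9.12, 2.24, 1.2, 0, 0, -17.3, -0.3]

```text
time_s: 19.45
tcp_pos: [0.4228, 0.3422, 0.1482]
ee_rot: [[1.0, -0.029, 0.003], [-0.029, -1.0, -0.0], [0.003, 0.0, -1.0]]
wrist_force: [-0.1, 0.1, -0.5]
gripper_width: 0.65
```

Run:
```python
from h import *
im,P=snap("wrist","w10.png");print(r.sense()["joints"])
```

```text
[ 56.14436778  17.98721317 -17.24580499   0.20219196 -54.66018015
  32.05259543]
```

View pics/w10.png

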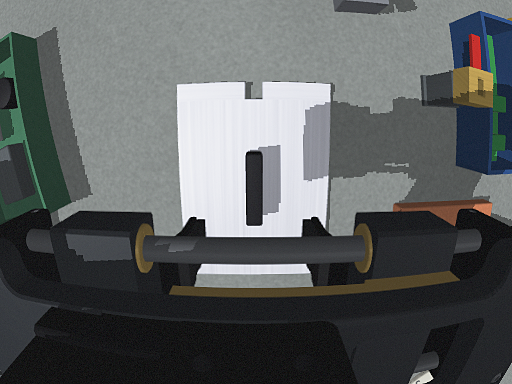

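Run:
```python
from h import *
im=cv2.imread("pics/w10.png")
cv2.imwrite("pics/w10c.png",cv2.resize(im[70:240,160:350],None,fx=4,fy=3.5,interpolation=cv2.INTER_CUBIC))
```

```text
(no output)
```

View pics/w10c.png

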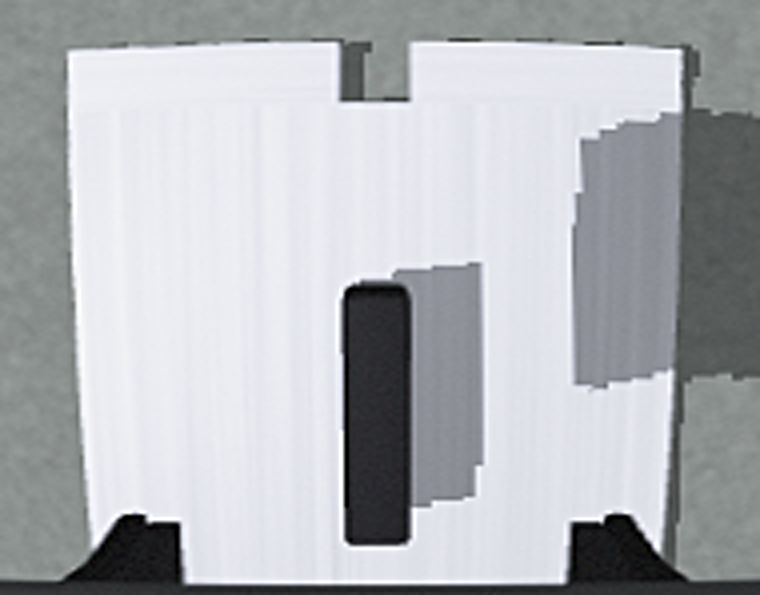

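Run:
```python
from h import *
C=lambda u,v:((u+.5)/4-.5+160,(v+.5)/3.5-.5+70)
P=imaging.camera_params("wrist")
for n,q,z in(("+x+y",(68,48),.01),("+x-y",(682,49),.01),("notch+y",(339,101),.01),("notch-y",(410,101),.01),("notchout+y",(340,43),.01),("notchout-y",(411,43),.01),("left mid",(76,300),.01),("right mid",(676,300),.01),
 ("h far+y",(344,286),.04),("h far-y",(411,286),.04),("h near+y",(346,545),.04),("h near-y",(410,545),.04)):
    print(n,np.round(onz("wrist",C(*q),z,P)*1000,1))
```

```text
+x+y [530.7 416.9  10. ]
+x-y [526.  260.4  10. ]
notch+y [510.8 348.2  10. ]
notch-y [510.3 330.4  10. ]
notchout+y [527.7 347.4  10. ]
notchout-y [527.2 329.7  10. ]
left mid [455.8 418.3  10. ]
right mid [451.4 262.7  10. ]
h far+y [460.2 347.7  40. ]
h far-y [459.7 332.4  40. ]
h near+y [388.7 349.7  40. ]
h near-y [388.2 334.2  40. ]
```

The cover is at (.4242,.341), yaw -1.5°. The notch checks out at 95 mm from the centre. Descending onto the handle.

Run:
```python
from h import *
go([.4242,.341,.014],-1.5)
```

```text
GO [0.02 0.03 3.36] [-0.   -0.04 -0.04]  t 19.5
```

>>> move_arm:
  motion: [0.02, 0.03, 1, 0, -0.04, -0.04, -0.3, 0.02, 0.03, 2, 0, -0.04, -0.04, -0.3, 0.02, 0.03, 3, 0, -0.04, -0.04, -0.3, 0.02, 0.03, 3.35, 0, -0.04, -0.04, -0.3, 0.02, 0.03, 3.35, 0, -0.04, -0.04, -0.3, 0.02, 0.03, 3.35, 0, -0.04, -0.04, 1, 0.02, 0.03, 3.35, 0, -0.04, -0.04, 1, 0.02, 0.03, 3.35, 0, -0.04, -0.04, 1, 0.02, 0.03, 3.35, 0, -0.04, -0.04, 1, 0.02, 0.03, 3.35, 0, -0.04, -0.04, 1, 0.02, 0.03, 3.35, 0, -0.04, -0.04, 1, 0.02, 0.03, 3.35, 0, -0.04, -0.04, 1, 0.02, 0.03, 3.35, 0, -0.04, -0.04, 1, 0.02, 0.03, 3.35, 0, -0.04, -0.04, 1]

```text
time_s: 20.67
tcp_pos: [0.4243, 0.3412, 0.0147]
ee_rot: [[1.0, -0.026, 0.0], [-0.026, -1.0, 0.0], [0.0, -0.0, -1.0]]
wrist_force: [0.7, -0.1, 0.7]
gripper_width: 0.185
```

Run:
```python
from h import *
s=r.sense();print(s["tcp_pos"],s["gripper_width"]*87,s["ee_rot"][:,0])
```

```text
[0.42433331 0.34116085 0.01474912] 16.07828444192633 [ 9.99665839e-01 -2.58490454e-02  1.90801441e-04]
```

>>> move_arm:
  motion: [0, 0, -0.4, 0, 0, 0, 1, 0, 0, -1, 0, 0, 0, 1, 0, 0, -1.7, 0, 0, 0, 1, 0, 0, -2.4, 0, 0, 0, 1, 0, 0, -3.1, 0, 0, 0, 1, 0, 0, -3.5, 0, 0, 0, 1, 0, 0, -3.5, 0, 0, 0, 1, 0, 0, -3.5, 0, 0, 0, 1]

```text
time_s: 21.33
tcp_pos: [0.4238, 0.3409, 0.1545]
ee_rot: [[1.0, -0.027, -0.0], [-0.027, -1.0, 0.001], [-0.0, -0.001, -1.0]]
wrist_force: [-0.8, -0.4, -4.2]
gripper_width: 0.182
```

Run:
```python
from h import *
s=r.sense();print(s["wrist_force"],s["gripper_width"]*87)
go(cp(0,0,.15),2.0)
```

```text
[-0.82004035 -0.36793963 -4.15679967] 15.816150641924759
GO [2.92 8.   0.1 ] [-0.01  0.   -0.7 ]  t 21.33
```

>>> move_arm:
  motion: [0.2, 0.6, 0.1, 0, 0, -0.1, 1, 0.5, 1.3, 0.1, 0, 0, -0.2, 1, 0.8, 2.1, 0.1, 0, 0, -0.3, 1, 1.1, 2.9, 0.1, 0, 0, -0.4, 1, 1.4, 3.7, 0.1, 0, 0, -0.5, 1, 1.7, 4.5, 0.1, 0, 0, -0.6, 1, 2, 5.3, 0.1, 0, 0, -0.7, 1, 2.3, 6.1, 0.1, 0, 0, -0.7, 1, 2.55, 6.9, 0.1, 0, 0, -0.7, 1, 2.75, 7.5, 0.1, 0, 0, -0.7, 1, 2.9, 7.9, 0.1, 0, 0, -0.7, 1, 2.92, 8, 0.1, 0, 0, -0.7, 1, 2.92, 8, 0.1, 0, 0, -0.7, 1, 2.92, 8, 0.1, 0, 0, -0.7, 1]

```text
time_s: 22.5
tcp_pos: [0.531, 0.0179, 0.1483]
ee_rot: [[0.999, 0.034, -0.004], [0.034, -0.999, 0.001], [-0.004, -0.001, -1.0]]
wrist_force: [0.1, 0.2, -2.4]
gripper_width: 0.183
```

Run:
```python
from h import *
s=r.sense();print(s["tcp_pos"],s["gripper_width"]*87,s["ee_rot"][:,0],s["moment"])
im,P=snap("wrist","w11.png");go(cp(0,0,.08),2.0)
cv2.imwrite("pics/w11c.png",cv2.resize(im[60:240,150:360],None,fx=3.8,fy=3.3,interpolation=cv2.INTER_CUBIC))
```

```text
[0.53101247 0.01789056 0.14834924] 15.945896151800964 [ 0.99942079  0.03382475 -0.00373887] [-0.09531958  0.11945093  0.01356934]
GO [0.02 0.01 1.72] [-0.01  0.03 -0.  ]  t 22.55
```

View pics/w11.png

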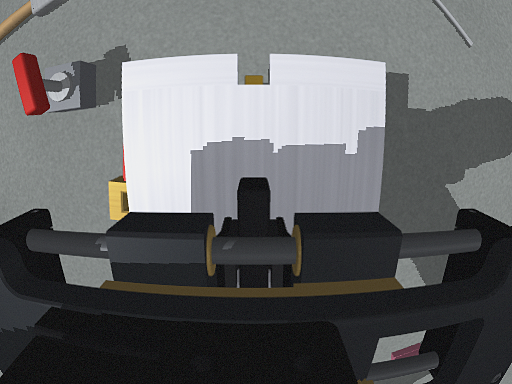

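Run:
```python
from h import *
im=cv2.imread("pics/w11.png");P=imaging.camera_params("wrist")
cv2.imwrite("pics/w11c.png",cv2.resize(im[40:110,215:295],None,fx=8,fy=8,interpolation=cv2.INTER_CUBIC))
m=cv2.inRange(cv2.cvtColor(im,cv2.COLOR_BGR2HSV),(18,130,60),(32,255,255));ys,xs=np.where(m[60:95,230:280]);xs+=230;ys+=60
print(xs.min(),xs.max(),ys.min(),ys.max())
for q in((xs.min()-.5,ys.min()),(xs.max()+.5,ys.min()),(xs.mean(),ys.min()-.5)):print(onz("wrist",q,.078,P))
print("expect key",cp(.095,0,.078),"outer edge",cp(.100,0,.078))
g=im[70].astype(int).sum(1);print([ (i,g[i]) for i in range(230,280)])
```

```text
245 262 76 83
[0.63070539 0.02834872 0.078     ]
[0.63120437 0.01446877 0.078     ]
[0.63132704 0.02142202 0.078     ]
expect key [0.62694213 0.02131545 0.078     ] outer edge [0.63193908 0.02148995 0.078     ]
[(230, np.int64(685)), (231, np.int64(684)), (232, np.int64(684)), (233, np.int64(684)), (234, np.int64(686)), (235, np.int64(688)), (236, np.int64(714)), (237, np.int64(498)), (238, np.int64(343)), (239, np.int64(384)), (240, np.int64(407)), (241, np.int64(410)), (242, np.int64(417)), (243, np.int64(412)), (244, np.int64(407)), (245, np.int64(411)), (246, np.int64(414)), (247, np.int64(413)), (248, np.int64(405)), (249, np.int64(393)), (250, np.int64(392)), (251, np.int64(393)), (252, np.int64(408)), (253, np.int64(413)), (254, np.int64(425)), (255, np.int64(424)), (256, np.int64(397)), (257, np.int64(388)), (258, np.int64(389)), (259, np.int64(396)), (260, np.int64(404)), (261, np.int64(397)), (262, np.int64(389)), (263, np.int64(393)), (264, np.int64(387)), (265, np.int64(393)), (266, np.int64(400)), (267, np.int64(431)), (268, np.int64(187)), (269, np.int64(330)), (270, np.int64(704)), (271, np.int64(697)), (272, np.int64(687)), (273, np.int64(687)), (274, np.int64(682)), (275, np.int64(684)), (276, np.int64(682)), (277, np.int64(689)), (278, np.int64(683)), (279, np.int64(684))]
```

View pics/w11c.png

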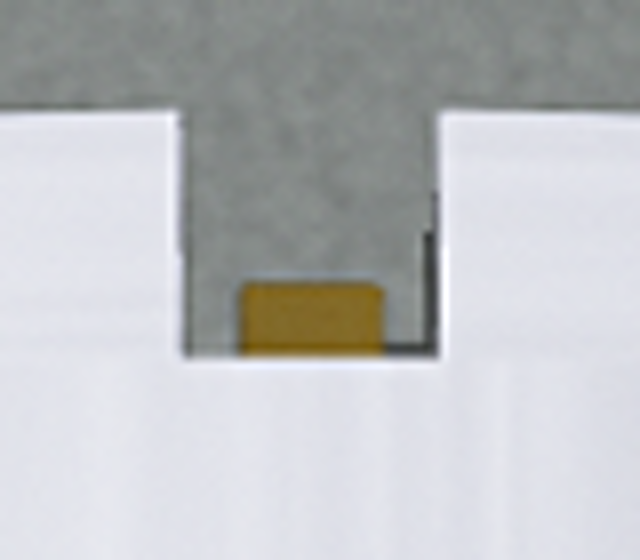

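The yellow key shows centred in the notch and matches the predicted pose to about 0.6 mm. Lowering gently.

>>> move_arm:
  motion: [0.02, 0, 0.3, 0, 0.03, 0, 1, 0.02, 0, 0.6, 0, 0.03, 0, 1, 0.02, 0, 0.9, 0, 0.03, 0, 1, 0.02, 0, 1.2, 0, 0.03, 0, 1, 0.02, 0, 1.4, 0, 0.03, 0, 1, 0.02, 0, 1.5, 0, 0.03, 0, 1, 0.02, 0, 1.6, 0, 0.03, 0, 1, 0.02, 0, 1.68, 0, 0.03, 0, 1, 0.02, 0, 1.72, 0, 0.03, 0, 1, 0.02, 0, 1.72, 0, 0.03, 0, 1]

```text
time_s: 23.38
tcp_pos: [0.5319, 0.0185, 0.08]
ee_rot: [[0.999, 0.035, -0.0], [0.035, -0.999, 0.001], [-0.0, -0.001, -1.0]]
wrist_force: [0.5, -0.2, -2.8]
gripper_width: 0.182
```

Run:
```python
from h import *
s=r.sense();print(s["tcp_pos"],s["wrist_force"])
go(cp(0,0,.0725),2.0)
im,P=snap("wrist","w12.png")
cv2.imwrite("pics/w12c.png",cv2.resize(im[20:240,60:440],None,fx=2,fy=2,interpolation=cv2.INTER_CUBIC))
```

```text
[0.53189061 0.0185469  0.08001794] [ 0.50027678 -0.24177469 -2.80028093]
GO [0.   0.01 0.19] [-0.01  0.    0.  ]  t 23.38
```

View pics/w12c.png

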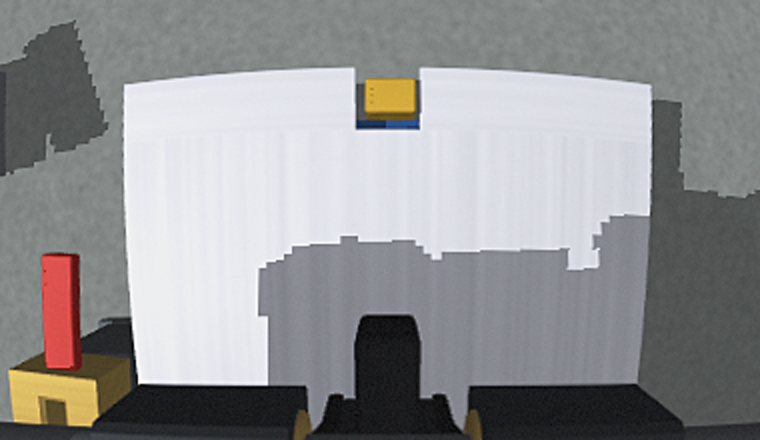

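The key sits centred in the notch, with the cover about 7 mm above home.

>>> move_arm:
  motion: [0, 0.01, 0.06, 0, 0, 0, 1, 0, 0.01, 0.12, 0, 0, 0, 1, 0, 0.01, 0.16, 0, 0, 0, 1, 0, 0.01, 0.2, 0, 0, 0, 1, 0, 0.01, 0.22, 0, 0, 0, 1, 0, 0.01, 0.22, 0, 0, 0, 1]

```text
time_s: 23.93
tcp_pos: [0.532, 0.018, 0.0727]
ee_rot: [[0.999, 0.035, 0.0], [0.035, -0.999, 0.001], [0.0, -0.001, -1.0]]
wrist_force: [-3.1, 0.6, 5.1]
gripper_width: 0.18
```

Contact came exactly at the home height (0.0727 = 0.058 + 0.0147). Releasing.

>>> move_arm:
  motion: [0, 0, 0, 0, 0, 0, 0.2, 0, 0, 0, 0, 0, 0, 0.2, 0, 0, 0, 0, 0, 0, 0.2, 0, 0, 0, 0, 0, 0, 0.2, 0, 0, -0.8, 0, 0, 0, 0.2, 0, 0, -1.6, 0, 0, 0, 0.2, 0, 0, -2.4, 0, 0, 0, 0.2, 0, 0, -3, 0, 0, 0, 0.2, 0, 0, -3, 0, 0, 0, 0.2, 0, 0, -3, 0, 0, 0, 0.2]

```text
time_s: 24.77
tcp_pos: [0.5328, 0.0183, 0.1942]
ee_rot: [[0.999, 0.035, 0.004], [0.035, -0.999, 0.002], [0.004, -0.002, -1.0]]
wrist_force: [0.1, -0.1, 0.2]
gripper_width: 0.401
```

Run:
```python
from h import *
im,P=snap("wrist","w13.png")
np.save("P13.npy",P["world_from_camera"])
s,_=snap("side","side13.png")
cv2.imwrite("pics/s13c.png",cv2.resize(s[100:240,170:340],None,fx=4.5,fy=4,interpolation=cv2.INTER_CUBIC))
```

```text
(no output)
```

View pics/w13.png

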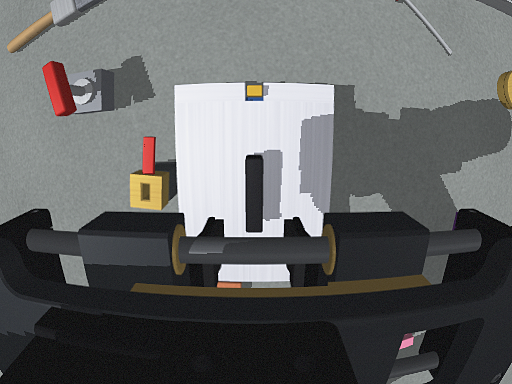

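View pics/s13c.png

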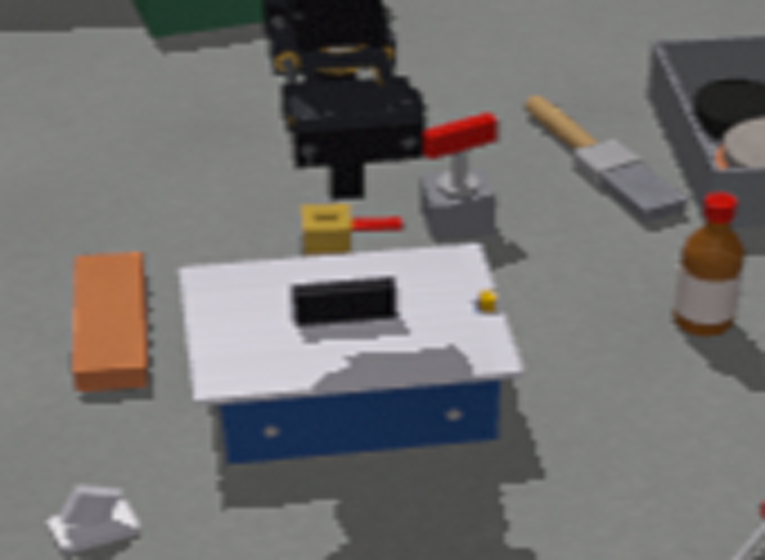

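The cover sits flat with the yellow key through the notch. Now I'll move to view the key and lock closely.

Run:
```python
from h import *
go([.545,.185,.21],2.0)
```

```text
GO [ 0.49 -4.16 -0.46] [-0.01  0.02  0.  ]  t 24.87
```

>>> move_arm:
  motion: [0.49, -4.16, -0.46, 0, 0, 0, 0, 0.49, -4.16, -0.46, 0, 0, 0, 0, 0.49, -4.16, -0.46, 0, 0, 0, 0, 0.49, -4.16, -0.46, 0, 0, 0, 0, 0.49, -4.16, -0.46, 0, 0, 0, 0, 0.49, -4.16, -0.46, 0, 0, 0, 0, 0.49, -4.16, -0.46, 0, 0, 0, 0]

```text
time_s: 25.45
tcp_pos: [0.5441, 0.1846, 0.2083]
ee_rot: [[0.999, 0.036, -0.005], [0.036, -0.999, -0.002], [-0.005, 0.001, -1.0]]
wrist_force: [-0.3, 0.1, 0.0]
gripper_width: 0.504
```

Run:
```python
from h import *
im,P=snap("wrist","w14.png")
cv2.imwrite("pics/w14c.png",cv2.resize(im[60:240,180:360],None,fx=4,fy=3.3,interpolation=cv2.INTER_CUBIC))
np.save("P14.npy",P["world_from_camera"])
```

```text
(no output)
```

View pics/w14.png

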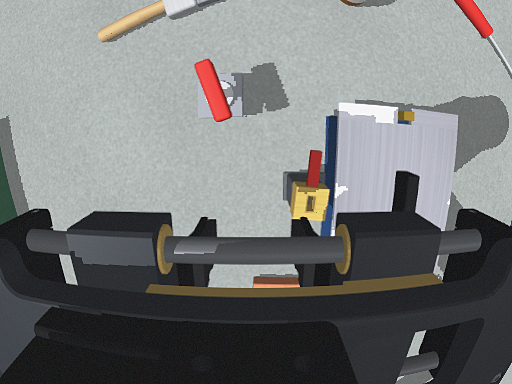

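View pics/w14c.png

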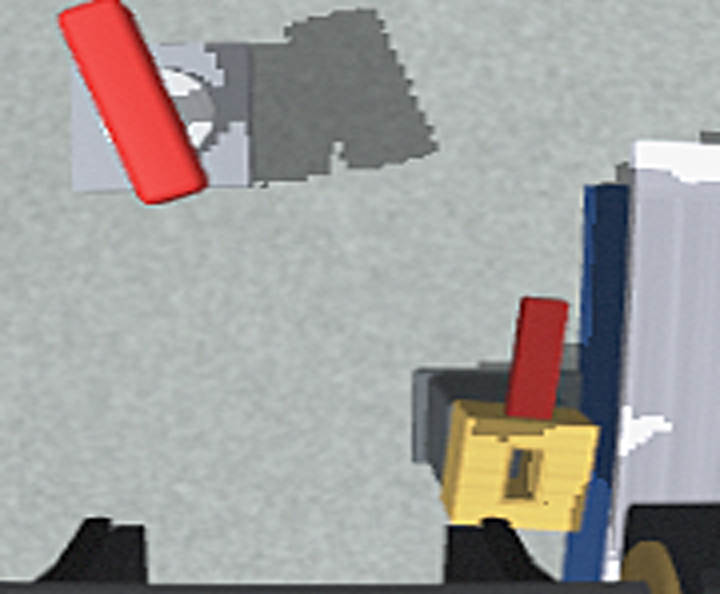

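Run:
```python
from h import *
P=imaging.camera_params("wrist");P["world_from_camera"]=np.load("P14.npy")
im=cv2.imread("pics/w14.png")
h=cv2.cvtColor(im,cv2.COLOR_BGR2HSV);m=cv2.inRange(h,(0,150,90),(6,255,255))|cv2.inRange(h,(174,150,90),(180,255,255))
cs=[c for c in cv2.findContours(m,0,1)[0] if cv2.contourArea(c)>150]
for c in cs:
    for z in(.099,.081):
        w=np.array([onz("wrist",p[0],z,P)[:2] for p in c]).astype(np.float32)*1000
        rr=cv2.minAreaRect(w);bx=cv2.boxPoints(rr);e=max((bx[1]-bx[0],bx[2]-bx[1]),key=np.linalg.norm)
        print(np.round(c.mean(0)[0]),z,np.round(rr[0],1),np.round(rr[1],1),"ang",np.degrees(np.arctan2(e[1],e[0])))
C=lambda u,v:((u+.5)/4-.5+180,(v+.5)/3.3-.5+60)
print("camera",P["world_from_camera"][:3,3])
for n,q,z in(("slot",(508,448),.084),("slot",(543,448),.084),("slot",(540,500),.084),("slot",(502,497),.084),("tip+y",(520,298),.081),("tip-y",(567,302),.081),("b-y",(552,418),.081),("b+y",(507,413),.081),
 ("top+x-y",(600,425),.084),("top-x-y",(582,530),.084),("top+x+y",(470,410),.084),
 ("stand a",(72,190),.035),("stand b",(250,187),.035),("stand c",(250,43),.035),("stand d",(72,43),.035)):
    print(n,np.round(onz("wrist",C(*q),z,P)*1000,1))
im13=cv2.imread("pics/w13.png")
cv2.imwrite("pics/w13c.png",cv2.resize(im13[50:220,30:190],None,fx=5,fy=3.5,interpolation=cv2.INTER_CUBIC))
cv2.imwrite("pics/w14d.png",cv2.resize(im[145:230,280:335],None,fx=10,fy=7,interpolation=cv2.INTER_CUBIC))
```

```text
[314. 168.] 0.099 [566.7 128.2] [11.5 34.1] ang -1.9896848
[314. 168.] 0.081 [563.8 124.3] [12.3 36.3] ang -1.9896063
[213.  90.] 0.099 [635.9 224.3] [59.2 16.2] ang 22.567135
[213.  90.] 0.081 [637.6 226.8] [63.1 17.3] ang 22.56713
[474.  16.] 0.099 [758.8 -60.5] [59.7 27.2] ang 48.998848
[474.  16.] 0.081 [768.7 -76.9] [63.7 29. ] ang 48.998867
camera [0.61022591 0.18673752 0.37019738]
slot [536.4 130.   84. ]
slot [536.7 121.   84. ]
slot [520.  120.2  84. ]
slot [520.7 130.2  84. ]
tip+y [582.  129.8  81. ]
tip-y [581.5 117.8  81. ]
b-y [545.5 118.8  81. ]
b+y [546.6 130.6  81. ]
top+x-y [544.5 106.7  84. ]
top-x-y [510.4 107.9  84. ]
top+x+y [547.8 140.6  84. ]
stand a [610.2 249.2  35. ]
stand b [612.2 198.9  35. ]
stand c [661.8 200.7  35. ]
stand d [661.4 250.8  35. ]
```

View pics/w14d.png

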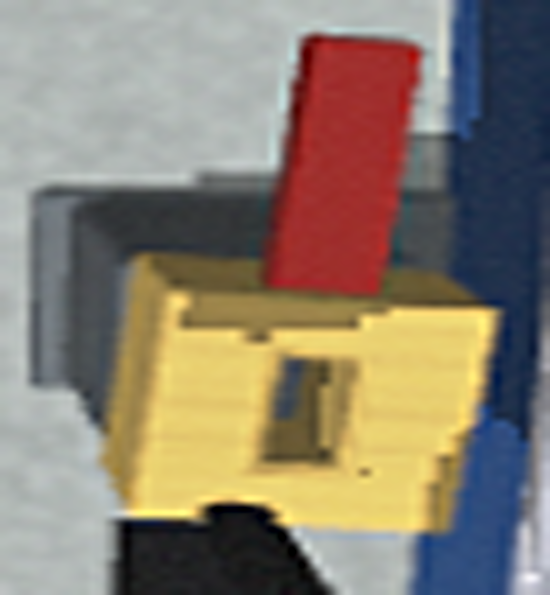

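View pics/w13c.png

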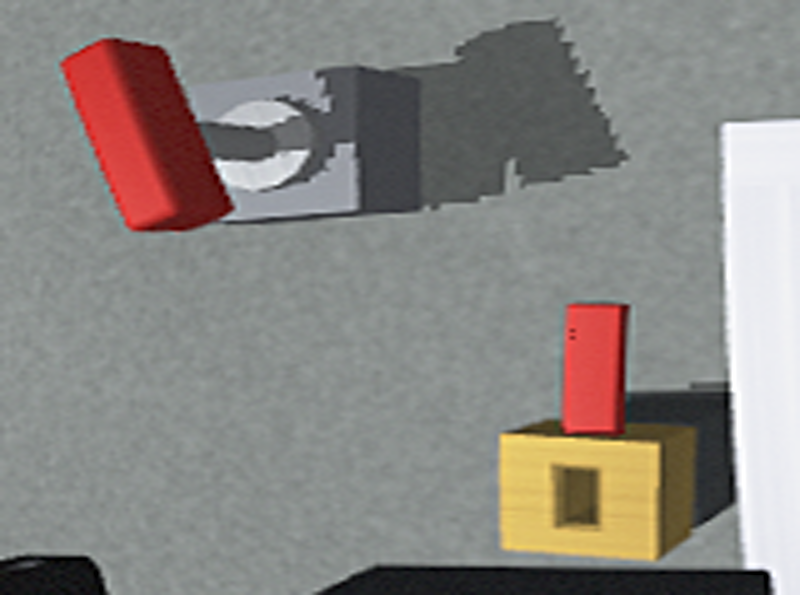

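Key bar centre is (.636,.2243), yaw 22.6°. The stand centre is (.6364,.2249), which agrees. The lock slot is at (.5284,.1255), against .5282,.1259 predicted from the case. The tongue and slot yaw is -2.0°, so the lock angle is about 4°.

Run:
```python
from h import *
go([.636,.2245,.15],22.6)
```

```text
GO [ 2.33 -0.93  1.45] [ 0.    0.05 -4.12]  t 25.5
```

>>> move_arm:
  motion: [2.33, -0.93, 1.45, 0, 0.05, -4.12, 0, 2.33, -0.93, 1.45, 0, 0.05, -4.12, 0, 2.33, -0.93, 1.45, 0, 0.05, -4.12, 0, 2.33, -0.93, 1.45, 0, 0.05, -4.12, 0, 2.33, -0.93, 1.45, 0, 0.05, -4.12, 0, 2.33, -0.93, 1.45, 0, 0.05, -4.12, 0, 2.33, -0.93, 1.45, 0, 0.05, -4.12, 0]

```text
time_s: 26.08
tcp_pos: [0.6357, 0.2233, 0.1516]
ee_rot: [[0.924, 0.383, 0.001], [0.383, -0.924, 0.0], [0.001, 0.0, -1.0]]
wrist_force: [-1.3, 0.4, 0.8]
gripper_width: 0.498
```

Run:
```python
from h import *
im,P=snap("wrist","w15.png")
h=cv2.cvtColor(im,cv2.COLOR_BGR2HSV);m=cv2.inRange(h,(0,150,90),(6,255,255))|cv2.inRange(h,(174,150,90),(180,255,255))
for c in cv2.findContours(m,0,1)[0]:
    if cv2.contourArea(c)>150:
        w=np.array([onz("wrist",p[0],.099,P)[:2] for p in c]).astype(np.float32)*1000
        rr=cv2.minAreaRect(w);print(np.round(c.mean(0)[0]),np.round(rr[0],1),np.round(rr[1],1),rr[2])
go([.636,.2245,.069],22.6)
```

```text
[251. 201.] [639.7 226.5] [56.5 15.1] 21.926471710205078
[492. 114.] [798.7  54.5] [22.6 36.7] 28.694320678710938
GO [ 0.01 -0.02  2.08] [ 0.   -0.02 -0.02]  t 26.13
```

View pics/w15.png

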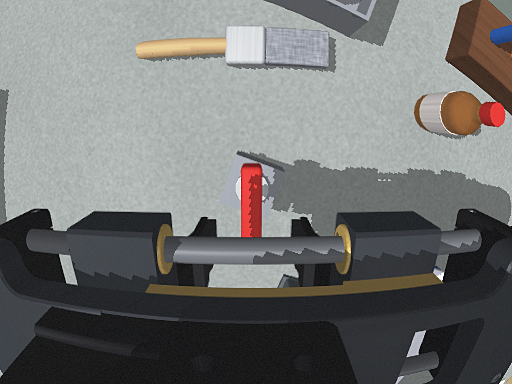

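The bar at (251,201) is centred between the fingers. Grasping it.

>>> move_arm:
  motion: [0.01, -0.02, 0.7, 0, 0, 0, 0, 0.01, -0.02, 1.4, 0, 0, 0, 0, 0.01, -0.02, 2.06, 0, 0, 0, 0, 0.01, -0.02, 2.06, 0, 0, 0, 0, 0.01, -0.02, 2.06, 0, 0, 0, 0, 0.01, -0.02, 2.06, 0, 0, 0, 1, 0.01, -0.02, 2.06, 0, 0, 0, 1, 0.01, -0.02, 2.06, 0, 0, 0, 1, 0.01, -0.02, 2.06, 0, 0, 0, 1, 0.01, -0.02, 2.06, 0, 0, 0, 1, 0.01, -0.02, 2.06, 0, 0, 0, 1, 0.01, -0.02, 2.06, 0, 0, 0, 1]

```text
time_s: 27.13
tcp_pos: [0.6362, 0.2247, 0.0705]
ee_rot: [[0.924, 0.383, 0.003], [0.383, -0.924, 0.001], [0.003, 0.0, -1.0]]
wrist_force: [-0.5, -0.1, 3.0]
gripper_width: 0.175
```

Run:
```python
from h import *
s=r.sense();print(s["tcp_pos"],s["ee_rot"],s["wrist_force"],s["gripper_width"]*87,s["moment"])
```

```text
[0.63622718 0.22474902 0.07048145] [[ 9.23622541e-01  3.83292073e-01  2.93060246e-03]
 [ 3.83290465e-01 -9.23627186e-01  1.11417848e-03]
 [ 3.13383988e-03  9.41916225e-05 -9.99995085e-01]] [-0.52363513 -0.1175835   3.02282277] 15.192284929631022 [-0.02378471  0.38024752  0.02160232]
```

>>> move_arm:
  motion: [0, 0, -0.5, 0, 0, 0, 1, 0, 0, -1, 0, 0, 0, 1, 0, 0, -1.5, 0, 0, 0, 1, 0, 0, -2, 0, 0, 0, 1, 0, 0, -2.3, 0, 0, 0, 1, 0, 0, -2.3, 0, 0, 0, 1, 0, 0, -2.3, 0, 0, 0, 1]

```text
time_s: 27.72
tcp_pos: [0.6356, 0.2247, 0.1621]
ee_rot: [[0.924, 0.383, 0.002], [0.383, -0.924, 0.002], [0.003, -0.001, -1.0]]
wrist_force: [0.2, -0.0, -2.6]
gripper_width: 0.178
```

Run:
```python
from h import *
s=r.sense();print(s["gripper_width"]*87)
go([.5283,.1257,.160],-2.0)
im,P=snap("side","side16.png")
cv2.imwrite("pics/s16c.png",cv2.resize(im[60:200,170:340],None,fx=4.5,fy=4,interpolation=cv2.INTER_CUBIC))
```

```text
15.456796348005145
GO [-3.43  1.26  0.04] [-0.01 -0.03  4.9 ]  t 27.72
```

View pics/s16c.png

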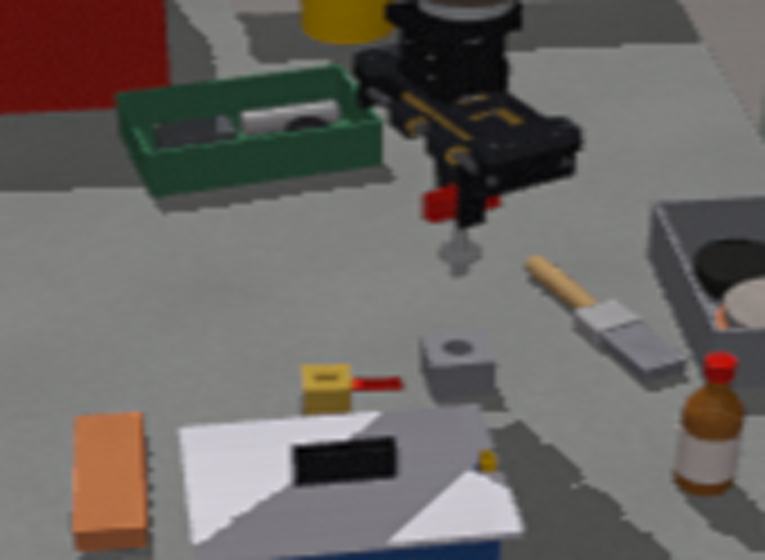

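>>> move_arm:
  motion: [-0.5, 0.2, 0.04, 0, 0, 0.7, 1, -1, 0.4, 0.04, 0, 0, 1.4, 1, -1.5, 0.55, 0.04, 0, 0, 2.1, 1, -2, 0.75, 0.04, 0, 0, 2.8, 1, -2.5, 0.9, 0.04, 0, 0, 3.5, 1, -3, 1.1, 0.04, 0, 0, 4.2, 1, -3.3, 1.2, 0.04, 0, 0, 4.7, 1, -3.43, 1.26, 0.04, 0, 0, 4.9, 1, -3.43, 1.26, 0.04, 0, 0, 4.9, 1, -3.43, 1.26, 0.04, 0, 0, 4.9, 1]

```text
time_s: 28.6
tcp_pos: [0.5278, 0.1254, 0.1587]
ee_rot: [[0.999, -0.034, -0.0], [-0.034, -0.999, 0.0], [-0.0, -0.0, -1.0]]
wrist_force: [0.1, 0.9, -2.1]
gripper_width: 0.185
```

Run:
```python
from h import *
s=r.sense();print(s["gripper_width"]*87,s["tcp_pos"],s["ee_rot"][:,0],s["ee_rot"][:,2],s["wrist_force"])
go([.5283,.1257,.160],-2.0)
im,P=snap("side","side17.png");w,P=snap("wrist","w17.png")
cv2.imwrite("pics/s17c.png",cv2.resize(im[90:190,200:300],None,fx=6,fy=6,interpolation=cv2.INTER_CUBIC))
t,P=snap("top","top17.png")
cv2.imwrite("pics/t17c.png",cv2.resize(t[140:230,140:260],None,fx=5,fy=5,interpolation=cv2.INTER_CUBIC))
```

```text
16.084129480901 [0.5278127  0.12538319 0.15868394] [ 9.99424994e-01 -3.39069444e-02 -3.56124476e-05] [-2.69423691e-05  2.56159013e-04 -9.99999967e-01] [ 0.07158355  0.85151299 -2.06549883]
GO [ 0.01 -0.01 -0.03] [-0.    0.    0.01]  t 28.6
```

View pics/s17c.png

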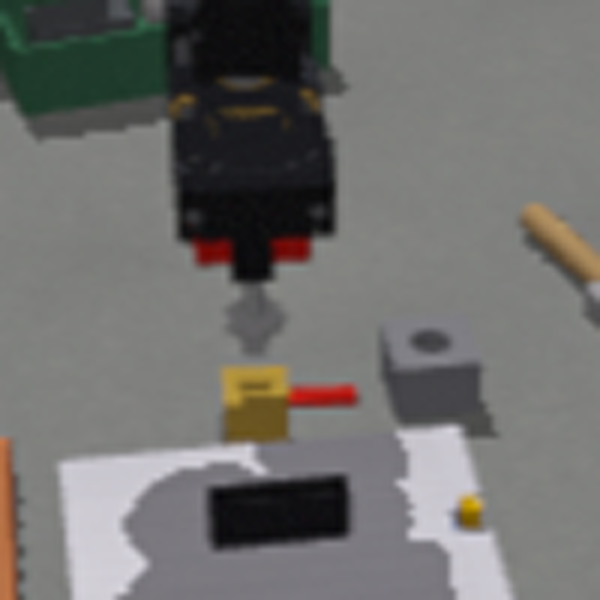

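View pics/w17.png

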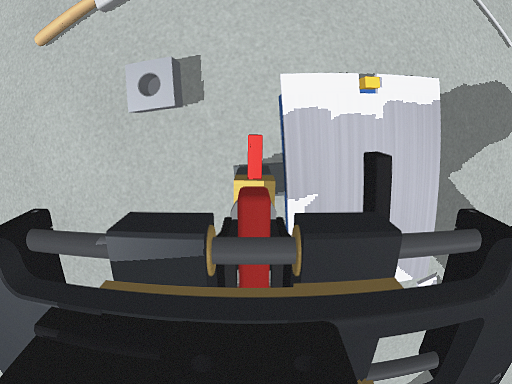

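Run:
```python
from h import *
f=lambda p:(np.array(proj("side",p))-[200,90]+.5)*6-.5
print("tip",f([.5278,.1254,.1032]),"mouth",f([.5283,.1257,.084]),"collar c",f([.5278,.1254,.126]))
P=imaging.camera_params("wrist")
im=cv2.imread("pics/w17.png");h=cv2.cvtColor(im,cv2.COLOR_BGR2HSV);m=cv2.inRange(h,(0,150,60),(6,255,255))|cv2.inRange(h,(174,150,60),(180,255,255))
for c in cv2.findContours(m,0,1)[0]:
    if cv2.contourArea(c)>150:
        z=.081 if c[:,0,1].mean()<180 else .187
        w=np.array([onz("wrist",p[0],z,P)[:2] for p in c]).astype(np.float32)*1000
        rr=cv2.minAreaRect(w);print(np.round(c.mean(0)[0]),z,np.round(rr[0],1),np.round(rr[1],1),rr[2],"far",w[w[:,0].argmax()])
print("hole",onz("wrist",(149,84),.035,P))
```

```text
tip [256.3094605  357.35897753] mouth [258.06461813 386.97225366] collar c [255.26873953 320.9972497 ]
[254. 276.] 0.187 [515.7 125.6] [15.8 13.3] 88.13140869140625 far [522.60004 133.26382]
[253. 213.] 0.187 [550.5 124.3] [15.5 24.4] 88.12464904785156 far [562.915   128.95905]
[254. 156.] 0.081 [563.7 123.7] [11.5 35.3] 88.14835357666016 far [581.501    127.923416]
hole [0.63611131 0.22500467 0.035     ]
```

>>> move_arm:
  motion: [0.01, -0.01, 0.15, 0, 0, 0, 1, 0.01, -0.01, 0.3, 0, 0, 0, 1, 0.01, -0.01, 0.4, 0, 0, 0, 1, 0.01, -0.01, 0.45, 0, 0, 0, 1, 0.01, -0.01, 0.5, 0, 0, 0, 1, 0.01, -0.01, 0.55, 0, 0, 0, 1, 0.01, -0.01, 0.58, 0, 0, 0, 1, 0.01, -0.01, 0.58, 0, 0, 0, 1]

```text
time_s: 29.42
tcp_pos: [0.5288, 0.1263, 0.136]
ee_rot: [[0.999, -0.034, 0.001], [-0.034, -0.999, 0.0], [0.001, -0.0, -1.0]]
wrist_force: [-1.9, 0.5, 1.4]
gripper_width: 0.184
```

Run:
```python
from h import *
s=r.sense();print("tip",s["tcp_pos"]-[0,0,.0555],s["wrist_force"],s["moment"])
```

```text
tip [0.52881195 0.12630301 0.08053339] [-1.93905514  0.52083462  1.36638608] [-0.1358222   0.33547929  0.0505689 ]
```

>>> move_arm:
  motion: [-0.015, 0.01, 0.05, 0, 0, 0, 1, -0.015, 0.01, 0.1, 0, 0, 0, 1, -0.015, 0.01, 0.15, 0, 0, 0, 1, -0.015, 0.01, 0.2, 0, 0, 0, 1, -0.015, 0.01, 0.2, 0, 0, 0, 1]

```text
time_s: 29.83
tcp_pos: [0.5278, 0.1258, 0.1273]
ee_rot: [[0.999, -0.034, -0.0], [-0.034, -0.999, 0.0], [-0.0, -0.0, -1.0]]
wrist_force: [-0.9, 0.3, -1.4]
gripper_width: 0.182
```

It drops in freely, with the tip 12 mm deep. Continuing to the collar.

>>> move_arm:
  motion: [0, 0, 0.06, 0, 0, 0, 1, 0, 0, 0.12, 0, 0, 0, 1, 0, 0, 0.16, 0, 0, 0, 1, 0, 0, 0.2, 0, 0, 0, 1, 0, 0, 0.22, 0, 0, 0, 1, 0, 0, 0.22, 0, 0, 0, 1]

```text
time_s: 30.33
tcp_pos: [0.5278, 0.1258, 0.1194]
ee_rot: [[0.999, -0.034, -0.0], [-0.034, -0.999, -0.0], [-0.0, 0.0, -1.0]]
wrist_force: [-1.7, -0.9, 4.9]
gripper_width: 0.179
```

Run:
```python
from h import *
s=r.sense();print("tip",s["tcp_pos"]-[0,0,.0555],s["wrist_force"],s["moment"])
im,P=snap("side","side18.png")
cv2.imwrite("pics/s18c.png",cv2.resize(im[90:190,200:300],None,fx=6,fy=6,interpolation=cv2.INTER_CUBIC))
```

```text
tip [0.52782933 0.12582984 0.06392853] [-1.67831984 -0.88858787  4.94600675] [-0.14112669  0.86866612 -0.02085443]
```

View pics/s18c.png

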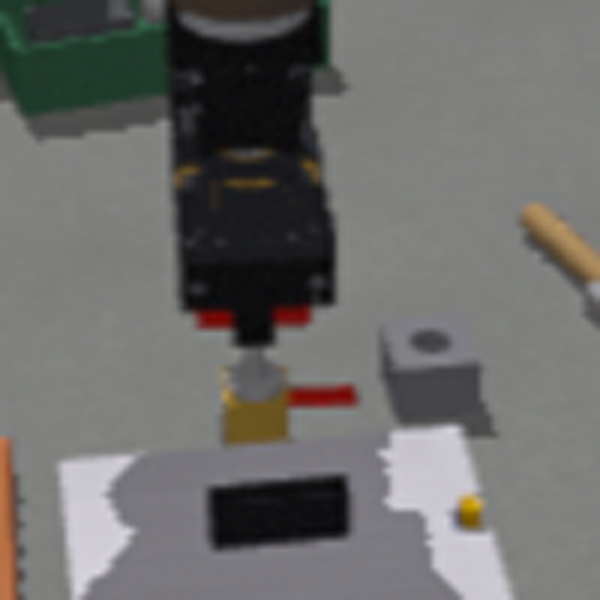

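The key is fully in, with the collar on the lock. Now turning clockwise (+z about the tool).

>>> move_arm:
  motion: [0.01, 0, -0.01, 0, 0, 1, 1, 0.01, 0, -0.01, 0, 0, 2, 1, 0.01, 0, -0.01, 0, 0, 3, 1, 0.01, 0, -0.01, 0, 0, 4, 1, 0.01, 0, -0.01, 0, 0, 5, 1, 0.01, 0, -0.01, 0, 0, 6, 1, 0.01, 0, -0.01, 0, 0, 7, 1, 0.01, 0, -0.01, 0, 0, 8, 1, 0.01, 0, -0.01, 0, 0, 9, 1, 0.01, 0, -0.01, 0, 0, 10, 1, 0.01, 0, -0.01, 0, 0, 10, 1]

```text
time_s: 31.3
tcp_pos: [0.528, 0.1256, 0.1197]
ee_rot: [[0.616, -0.788, -0.001], [-0.788, -0.616, -0.001], [-0.0, 0.001, -1.0]]
wrist_force: [-1.5, -1.7, 1.0]
gripper_width: 0.18
```

Run:
```python
from h import *
s=r.sense();print(s["tcp_pos"],np.degrees(np.arctan2(s["ee_rot"][1,0],s["ee_rot"][0,0])),s["wrist_force"],s["moment"],s["joints"][5])
im,P=snap("side","side19.png")
cv2.imwrite("pics/s19c.png",cv2.resize(im[90:190,200:300],None,fx=6,fy=6,interpolation=cv2.INTER_CUBIC))
```

```text
[0.5279827  0.12557698 0.11971674] -51.986494588872716 [-1.45458565 -1.68890084  1.02710506] [-0.11919014  0.51158094  0.10020576] 7.501966647389023
```

View pics/s19c.png

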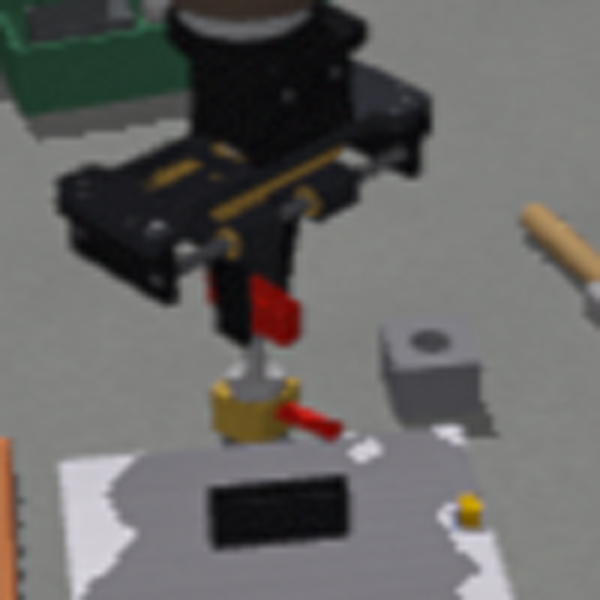

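>>> move_arm:
  motion: [0, 0, 0, 0, 0, 1, 1, 0, 0, 0, 0, 0, 2, 1, 0, 0, 0, 0, 0, 3, 1, 0, 0, 0, 0, 0, 4, 1, 0, 0, 0, 0, 0, 5, 1, 0, 0, 0, 0, 0, 6, 1, 0, 0, 0, 0, 0, 7, 1, 0, 0, 0, 0, 0, 7.6, 1, 0, 0, 0, 0, 0, 7.6, 1]

```text
time_s: 32.1
tcp_pos: [0.5281, 0.1257, 0.1197]
ee_rot: [[0.005, -1.0, -0.0], [-1.0, -0.005, -0.0], [0.0, 0.0, -1.0]]
wrist_force: [-1.8, 1.0, 0.5]
gripper_width: 0.184
```

Run:
```python
from h import *
s=r.sense();print(s["tcp_pos"],np.degrees(np.arctan2(s["ee_rot"][1,0],s["ee_rot"][0,0])),s["wrist_force"],s["moment"],s["joints"][5])
im,P=snap("side","side20.png")
cv2.imwrite("pics/s20c.png",cv2.resize(im[90:190,200:300],None,fx=6,fy=6,interpolation=cv2.INTER_CUBIC))
w,P=snap("wrist","w20.png")
```

```text
[0.52806287 0.12574743 0.11972456] -89.7250202240058 [-1.7588791   0.98093293  0.51433047] [0.11124143 0.45681224 0.11606502] -30.238993418164664
```

View pics/s20c.png

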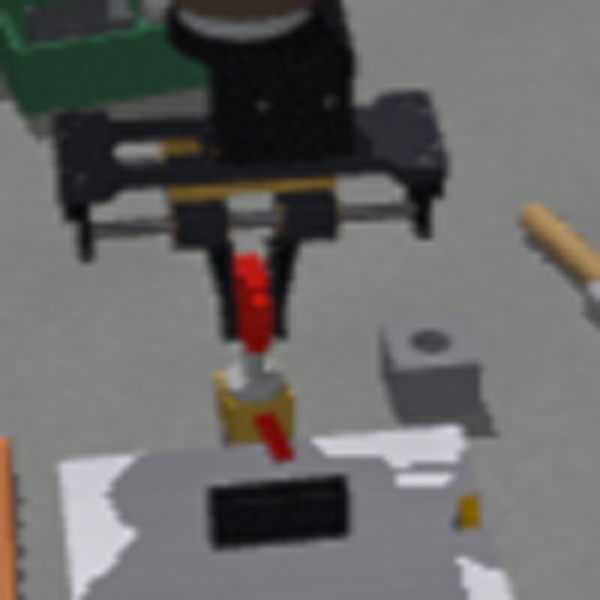

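View pics/w20.png

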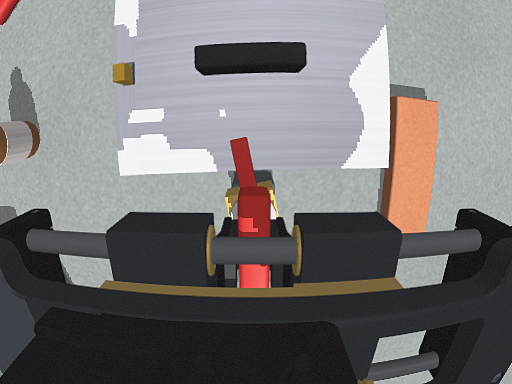

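The tongue lags by the slot's play, so it needs more turn until the stop shows in the moment.

>>> move_arm:
  motion: [0, 0, 0, 0, 0, 0.6, 1, 0, 0, 0, 0, 0, 1.2, 1, 0, 0, 0, 0, 0, 1.6, 1, 0, 0, 0, 0, 0, 1.6, 1]

```text
time_s: 32.53
tcp_pos: [0.5281, 0.1258, 0.1197]
ee_rot: [[-0.132, -0.991, -0.0], [-0.991, 0.132, -0.0], [0.0, 0.0, -1.0]]
wrist_force: [-0.8, 0.7, 1.2]
gripper_width: 0.181
```

```bash
cat >> h.py <<'E'
def tongue(f,z=.081):
    P=imaging.camera_params("wrist");s=r.sense()
    print("tool yaw",round(float(np.degrees(np.arctan2(s["ee_rot"][1,0],s["ee_rot"][0,0]))),1),"M",np.round(s["moment"],3),"F",np.round(s["wrist_force"],1),s["tcp_pos"])
    im,P=snap("wrist",f)
    h=cv2.cvtColor(im,cv2.COLOR_BGR2HSV);m=cv2.inRange(h,(0,150,60),(6,255,255))|cv2.inRange(h,(174,150,60),(180,255,255))
    for c in cv2.findContours(m,0,1)[0]:
        if cv2.contourArea(c)>100:
            w=np.array([onz("wrist",p[0],z,P)[:2] for p in c]).astype(np.float32)*1000
            rr=cv2.minAreaRect(w);bx=cv2.boxPoints(rr);e=max((bx[1]-bx[0],bx[2]-bx[1]),key=np.linalg.norm)
            print(np.round(c.mean(0)[0]),np.round(rr[0],1),np.round(rr[1],1),"ang",float(np.degrees(np.arctan2(e[1],e[0]))))
E
python3 -c "
from h import *
tongue('w21.png')"
```

```text
tool yaw -97.6 M [0.121 0.44  0.113] F [-0.8  0.7  1.2] [0.52810173 0.12580493 0.11973435]
[254. 276.] [533.6 175.3] [20.8 22.9] ang -7.543422698974609
[249. 191.] [526.4 106.9] [72.2 24.6] ang 86.37565612792969
[ 5. 14.] [723.  -86.3] [22.7 38.2] ang -86.30963134765625
```

>>> move_arm:
  motion: [0, 0, 0, 0, 0, 0.4, 1, 0, 0, 0, 0, 0, 0.7, 1, 0, 0, 0, 0, 0, 0.7, 1]

```text
time_s: 32.83
tcp_pos: [0.5281, 0.1258, 0.1198]
ee_rot: [[-0.189, -0.982, -0.0], [-0.982, 0.189, -0.0], [0.0, 0.0, -1.0]]
wrist_force: [-0.1, 0.5, -0.6]
gripper_width: 0.178
```

```bash
python3 -c "
from h import *
tongue('w22.png')
im=cv2.imread('pics/w22.png');cv2.imwrite('pics/w22c.png',cv2.resize(im[20:240,90:400],None,fx=2.5,fy=2.5,interpolation=cv2.INTER_CUBIC))"
```

```text
tool yaw -100.9 M [0.139 0.413 0.233] F [-0.1  0.5 -0.6] [0.52813583 0.12583533 0.11975894]
[254. 276.] [536.6 174.9] [20.8 22.9] ang -10.879912376403809
[248. 191.] [525.9 107. ] [72.4 24.5] ang 83.81698608398438
[ 3. 17.] [713.8 -96.1] [15.9 35.8] ang -89.78084564208984
```

View pics/w22c.png

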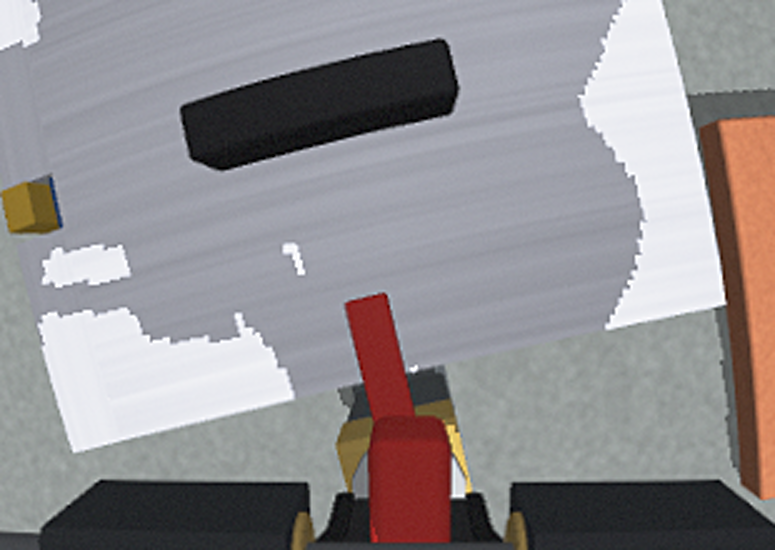

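```bash
python3 -c "
from h import *
P=imaging.camera_params('wrist')
C=lambda u,v:onz('wrist',((u+.5)/2.5-.5+90,(v+.5)/2.5-.5+20),.081,P)[:2]
a,b,c,d=C(346,302),C(386,293),C(372,410),C(410,405)
print(a,b,c,d)
for p,q in((c,a),(d,b)):
  e=q-p;print(np.degrees(np.arctan2(e[1],e[0])))
e=(a+b)/2-np.array([.5283,.1257]);print('axis->tip',np.linalg.norm(e),np.degrees(np.arctan2(e[1],e[0])))
"
```

```text
[0.53459713 0.07111145] [0.52351218 0.07081425] [0.53354756 0.10178229] [0.52294863 0.10237204]
-88.04007595891011
-88.97693284322143
axis->tip 0.054742355151227995 -89.2101167311203
```

The moment jumped to 0.23 N m at the stop. The tongue yaw is -88 to -89°, against a target of -88°. Backing the key off by the play so it aligns with the slot, then drawing it out.

>>> move_arm:
  motion: [0, 0, 0, 0, 0, -0.8, 1, 0, 0, 0, 0, 0, -1.6, 1, 0, 0, 0, 0, 0, -2.5, 1, 0, 0, 0, 0, 0, -2.5, 1, 0, 0, 0, 0, 0, -2.5, 1]

```text
time_s: 33.3
tcp_pos: [0.5282, 0.1258, 0.1195]
ee_rot: [[0.027, -1.0, -0.0], [-1.0, -0.027, -0.0], [0.0, 0.0, -1.0]]
wrist_force: [-0.3, 0.5, -1.8]
gripper_width: 0.184
```

```bash
python3 -c "
from h import *
tongue('w23.png')
go([.5283,.1258,.165],-88)
im=cv2.imread('pics/w23.png');cv2.imwrite('pics/w23c.png',cv2.resize(im[20:240,90:400],None,fx=2.5,fy=2.5,interpolation=cv2.INTER_CUBIC))"
```

```text
tool yaw -88.4 M [-0.005  0.155 -0.012] F [-0.3  0.5 -1.8] [0.52815454 0.12577393 0.11953397]
[254. 276.] [525.8 175.5] [22.9 20.8] ang 1.5730098485946655
[253. 190.] [527.7 106.6] [23.3 71.1] ang -88.40241241455078
[7. 7.] [757.8 -55.9] [17.8 29.1] ang -16.721654891967773
GO [ 0.   -0.   -1.14] [ 0.   -0.   -0.09]  t 33.35
```

View pics/w23c.png

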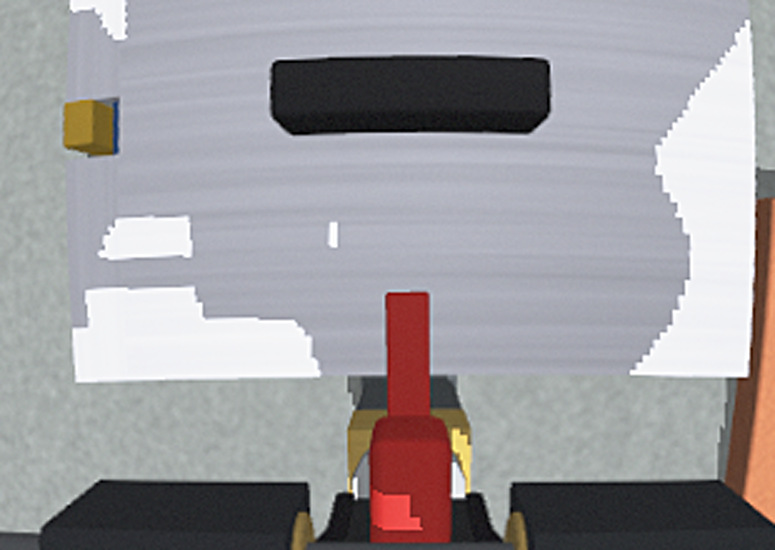

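Moments are near zero and the tongue is square across the cover's edge. Drawing the key straight out.

>>> move_arm:
  motion: [0, 0, -0.15, 0, 0, 0, 1, 0, 0, -0.3, 0, 0, 0, 1, 0, 0, -0.45, 0, 0, 0, 1, 0, 0, -0.6, 0, 0, 0, 1, 0, 0, -0.8, 0, 0, 0, 1, 0, 0, -1, 0, 0, 0, 1, 0, 0, -1.2, 0, 0, 0, 1, 0, 0, -1.2, 0, 0, 0, 1]

```text
time_s: 34.02
tcp_pos: [0.5294, 0.1263, 0.17]
ee_rot: [[0.028, -1.0, 0.004], [-1.0, -0.028, 0.001], [-0.001, -0.004, -1.0]]
wrist_force: [1.1, 0.0, -1.3]
gripper_width: 0.184
```

```bash
python3 -c "
from h import *
tongue('w24.png')
im,P=snap('side','side24.png')
cv2.imwrite('pics/s24c.png',cv2.resize(im[80:200,190:310],None,fx=5,fy=5,interpolation=cv2.INTER_CUBIC))
go([.6363,.2249,.165],22.6)
"
```

```text
tool yaw -88.4 M [ 0.068  0.02  -0.026] F [ 1.1  0.  -1.3] [0.52937637 0.12629117 0.16995337]
[254. 276.] [526.3 205.4] [28.7 26. ] ang 1.7398995161056519
[254. 213.] [528.2 140.6] [29.1 45.8] ang -88.31329345703125
[255. 154.] [529.3  89.2] [11.  36.1] ang -88.0978775024414
[33. 10.] [769.4 -71. ] [38.2 29.1] ang 49.06782150268555
GO [-2.4  -2.77  0.08] [-1.000e-02 -0.000e+00 -2.221e+01]  t 34.12
```

View pics/s24c.png

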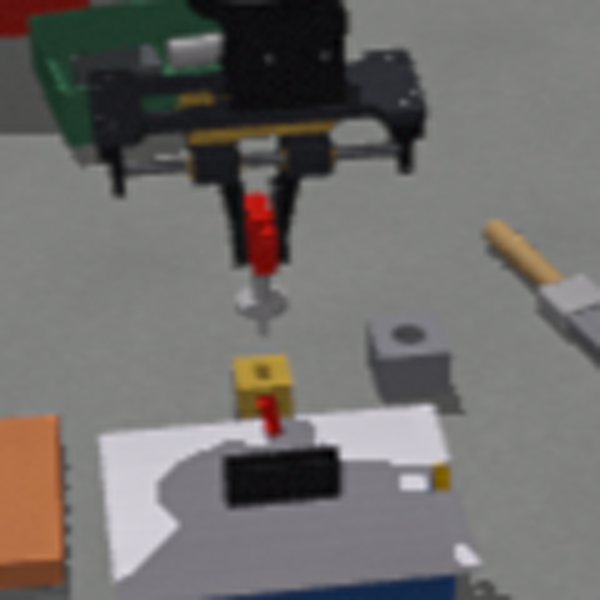

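The tongue is at -88.1°, exactly square, and the key is out. Now back to the stand. Its hole is round, so the key needs no turning.

```bash
python3 -c "
from h import *
go([.6363,.2249,.155],-88)
"
```

```text
GO [-2.4  -2.77  0.33] [-0.    0.01 -0.09]  t 34.12
```

>>> move_arm:
  motion: [-0.5, -0.6, 0, 0, 0, 0, 1, -1, -1.2, 0, 0, 0, 0, 1, -1.5, -1.8, 0.1, 0, 0, 0, 1, -2, -2.3, 0.2, 0, 0, 0, 1, -2.4, -2.77, 0.33, 0, 0, -0.09, 1, -2.4, -2.77, 0.33, 0, 0, -0.09, 1, -2.4, -2.77, 0.33, 0, 0, -0.09, 1, -2.4, -2.77, 0.33, 0, 0, -0.09, 1]

```text
time_s: 34.78
tcp_pos: [0.6356, 0.2244, 0.1539]
ee_rot: [[0.035, -0.999, -0.002], [-0.999, -0.035, -0.001], [0.001, 0.002, -1.0]]
wrist_force: [1.3, -1.1, -1.1]
gripper_width: 0.18
```

```bash
python3 -c "
from h import *
s=r.sense();print(s['tcp_pos'],s['joints'])
go([.6363,.2249,.0705],-88)
im,P=snap('side','side25.png')
cv2.imwrite('pics/s25c.png',cv2.resize(im[70:190,210:330],None,fx=5,fy=5,interpolation=cv2.INTER_CUBIC))
f=lambda p:(np.array(proj('side',p))-[210,70]+.5)*5-.5
print('tip pred',f([*s['tcp_pos'][:2],s['tcp_pos'][2]-.0555]),'hole',f([.6363,.2249,.035]))
"
```

```text
[0.63561914 0.22438556 0.15386237] [ 3.31460324e+01  2.96528406e+01  2.70863622e+00 -2.78473670e-02
 -6.31640308e+01 -3.11495592e+01]
GO [-0.01 -0.02  2.08] [ 0.02 -0.01 -0.  ]  t 34.78
tip pred [312.14995166 308.09802823] hole [311.06838507 386.21586682]
```

View pics/s25c.png

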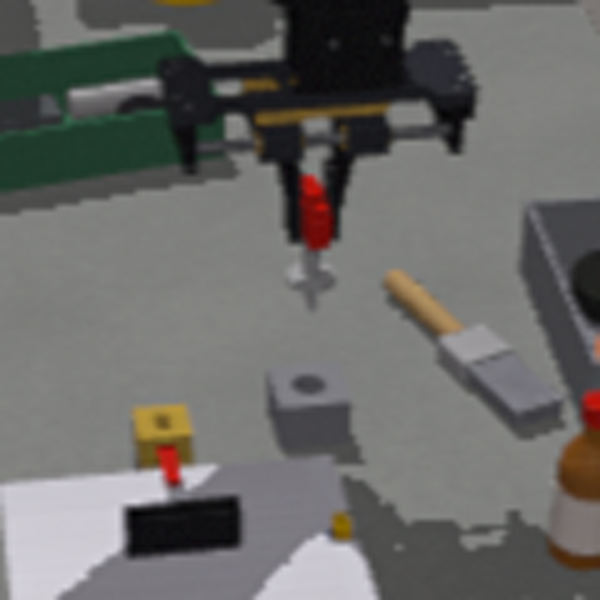

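The tip at (311,308) is directly above the hole at (309,384). Lowering to 0.5 mm short of seating height first, then to seat.

>>> move_arm:
  motion: [-0.01, -0.02, 0.6, 0, 0, 0, 1, -0.01, -0.02, 1.1, 0, 0, 0, 1, -0.01, -0.02, 1.4, 0, 0, 0, 1, -0.01, -0.02, 1.6, 0, 0, 0, 1, -0.01, -0.02, 1.8, 0, 0, 0, 1, -0.01, -0.02, 1.95, 0, 0, 0, 1, -0.01, -0.02, 2.05, 0, 0, 0, 1, -0.01, -0.02, 2.08, 0, 0, 0, 1, -0.01, -0.02, 2.08, 0, 0, 0, 1]

```text
time_s: 35.58
tcp_pos: [0.6365, 0.2247, 0.0715]
ee_rot: [[0.035, -0.999, -0.001], [-0.999, -0.035, -0.0], [0.0, 0.001, -1.0]]
wrist_force: [0.4, -0.5, -0.5]
gripper_width: 0.179
```

>>> move_arm:
  motion: [0, 0, 0.03, 0, 0, 0, 1, 0, 0, 0.03, 0, 0, 0, 1, 0, 0, 0.03, 0, 0, 0, 0, 0, 0, 0.03, 0, 0, 0, 0, 0, 0, 0.03, 0, 0, 0, 0, 0, 0, 0.03, 0, 0, 0, 0, 0, 0, 0.03, 0, 0, 0, 0, 0, 0, -0.5, 0, 0, 0, 0, 0, 0, -1, 0, 0, 0, 0, 0, 0, -1.8, 0, 0, 0, 0, 0, 0, -2.6, 0, 0, 0, 0, 0, 0, -3.4, 0, 0, 0, 0, 0, 0, -3.6, 0, 0, 0, 0, 0, 0, -3.6, 0, 0, 0, 0]

```text
time_s: 36.75
tcp_pos: [0.6382, 0.2254, 0.2199]
ee_rot: [[0.035, -0.999, 0.007], [-0.999, -0.035, 0.004], [-0.003, -0.007, -1.0]]
wrist_force: [-0.6, -0.5, 0.0]
gripper_width: 0.5
```

```bash
python3 -c "
from h import *
s=r.sense();print(s['tcp_pos'],s['gripper_width'])
w,P=snap('wrist','w26.png')
go([.42,-.15,.35],-88)
"
```

```text
[0.63819982 0.22542356 0.21985398] 0.499796214741805
GO [ 9.18  5.73 -3.36] [-0.02  0.02 -0.01]  t 36.8
```

View pics/w26.png

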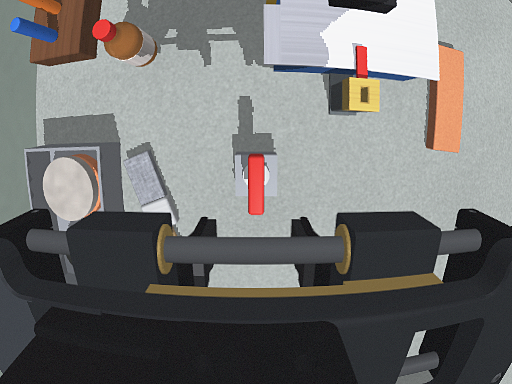

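The key stands upright in its stand at (256,185). Moving clear for the final check.

```bash
python3 -c "
from h import *
go([.30,-.45,.3],-120)
"
```

```text
GO [16.57  8.99 -2.13] [-0.01  0.03  6.39]  t 36.8
```

>>> move_arm:
  motion: [0, 0, -2.1, 0, 0, 0, 0, 0, 0, -2.1, 0, 0, 0, 0, 16.57, 9, -2.1, 0, 0, 6.4, 0, 16.57, 9, -2.1, 0, 0, 6.4, 0, 16.57, 9, -2.1, 0, 0, 6.4, 0, 16.57, 9, -2.1, 0, 0, 6.4, 0, 16.57, 9, -2.1, 0, 0, 6.4, 0, 16.57, 9, -2.1, 0, 0, 6.4, 0, 16.57, 9, -2.1, 0, 0, 6.4, 0, 16.57, 9, -2.1, 0, 0, 6.4, 0, 16.57, 9, -2.1, 0, 0, 6.4, 0, 16.57, 9, -2.1, 0, 0, 6.4, 0, 16.57, 9, -2.1, 0, 0, 6.4, 0, 16.57, 9, -2.1, 0, 0, 6.4, 0, 16.57, 9, -2.1, 0, 0, 6.4, 0, 16.57, 9, -2.1, 0, 0, 6.4, 0, 16.57, 9, -2.1, 0, 0, 6.4, 0, 16.57, 9, -2.1, 0, 0, 6.4, 0, 16.57, 9, -2.1, 0, 0, 6.4, 0, 16.57, 9, -2.1, 0, 0, 6.4, 0]

```text
time_s: 38.47
tcp_pos: [0.2997, -0.447, 0.2966]
ee_rot: [[-0.501, -0.866, -0.001], [-0.866, 0.501, 0.005], [-0.004, 0.003, -1.0]]
wrist_force: [1.4, -0.2, 0.3]
gripper_width: 0.5
```

Run:
```python
from h import *
t,P=snap("top","top27.png");s,P2=snap("side","side27.png")
a=cv2.resize(t[130:240,90:270],None,fx=4.2,fy=4.2,interpolation=cv2.INTER_CUBIC);cv2.imwrite("pics/t27c.png",a)
t0=cv2.imread("pics/top0.png")
```

```text
(no output)
```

View pics/top27.png

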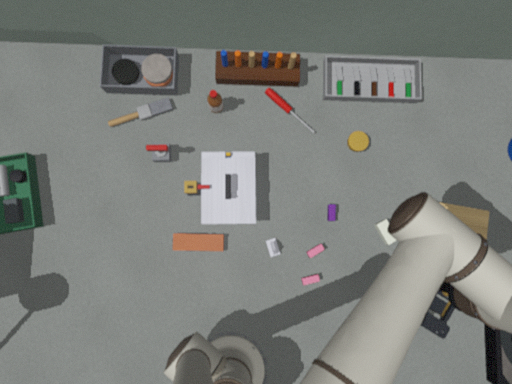

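View pics/t27c.png

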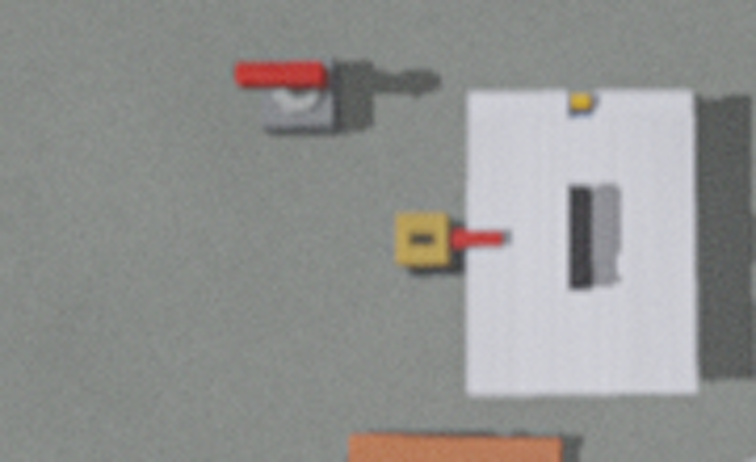

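View pics/side27.png

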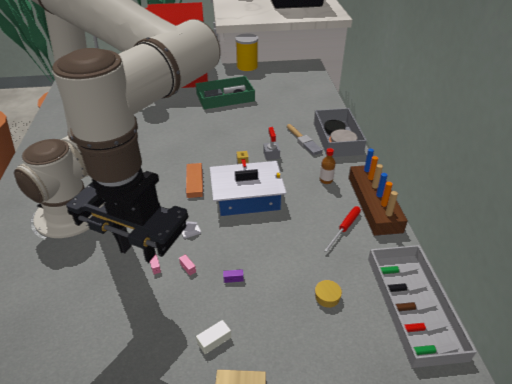

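The last views show the cover home with the yellow key in its notch at (228,154), the tongue across the cover's edge at (204,187), and the key upright in its stand at (158,148). No loose orange or green stones remain, and the bystanders are where they started. Handing in.

```bash
python3 -c "
from station import r
print(r.finish_job(), r.sense()['time_s'])"
```

```text
the job is handed in; nothing more can be done
the job is handed in; nothing more can be done
```

The job is done and handed in at about 38.6 s on the robot's clock, well inside the 210 s limit.

- **Stones:** Four stones were on the bench, two green and two orange. Each was seen lying in the bay of its own colour before the cover went on.
- **Cover:** I set the cover home with its notch over the yellow key. Contact came at a TCP height of 72.7 mm, which matches the 58 mm home height.
- **Lock:** After a small sideways correction of about 1 mm, the T key dropped in until the collar rested on the lock. I turned it clockwise until the stop showed as a jump in moment to 0.23 N m. After the key was drawn out, the tongue measured -88.1° against a target of -88°.
- **Key and bystanders:** The key is back upright in its stand, turned about 110° from how it started; the hole is round. By eye, the last top and side pictures show nothing else moved and no orange or green stone left loose.

No check failed. The tongue read up to 1° differently (-88.0° to -89.2°) when measured from hand-picked points while still loaded at the stop.

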